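# Index the stake turret and lock it with the cap nut that fits

## Robot

A 6-joint arm with a two-finger parallel gripper is mounted at the origin on the work surface. World frame = base frame: x ahead of the robot, y to its left, z up, the work surface at z = 0. Lengths are in m, angles in rad, forces in N, time in s.
With the tool pointing down it reaches from about 0.325 to 0.925 m from the base axis. Payload 3.1 kg.
Tool frame: the origin (TCP) lies between the finger pads; the fingertips stand 17 mm ahead of it and the grasp point (between the pads) lies 2 mm behind it; z points along the fingers, y is the direction in which the jaws open and shut (so a half turn about z gives the same grasp; the last joint's range is limited). The gripper opens to 85 mm and grips with 20 to 120 N. Pads are 22 mm wide; open, the fingers measure 114 mm over their backs; the gripper's body (76 mm by 85 mm) begins 54 mm behind the grasp point. The pads swing forward as they close: fully open they stand 13 mm farther back than shut.
Start: joints at [-1.385, 0.217, 1.613, -0, 1.311, -0.112], TCP at [0.183, -0.597, 0.248] pointing down, gripper open.
Joint ranges: [-2.75, 2.75], [-0.78, 2.1], [0.31, 2.55], [-1.13, 4.27], [0.13, 2.63], [-2.58, 2.58]. Speed limits (rad/s): [2.79, 2.79, 3.14, 3.14, 3.14, 3.14].

## Interface

Orientations are given as a unit quaternion [x, y, z, w].
In Python, from bench import manip gives the robot as it stands. The module is installed in compiled form; this text tells all that it offers.
- The arm moves only by the tool apply_moves, never from a script. Its argument "deltas" is a list of rows, each a list of 5 numbers: the shift along the tool's x, y, z in m, then the turn about the tool's z in rad, then the finger opening in m, from 0 to 0.0854. A call has 1 to 8 rows; each row shifts and turns the commanded pose from where the row before left it, along the tool's axes as they then stand; what a row does not reach is not made up. A row lasts 1/10 s, in which the tool goes at most 50 mm and 8.59 degrees, less where a joint would pass 70% of its speed; a pose out of reach is approached as far as the arm can. A call with a gripper value outside its range is refused whole. The fingers move at their own pace and stop on an object; "grip_force" is the grip in N (left out, the last holds). Time passes only in rows, so rows that do not move let the fingers close. It gives the time, the measured TCP pose, the force and the opening at its end, in the units of the state.
- manip.get_obs(): the state, without advancing time (a new reading comes with each control period).
- manip.snapshot(name): name is "side" or "top"; returns a dict with "color" (420x560x3 uint8, red, green, blue), "fx", "fy", "cx", "cy" (pixels), "k1" (the pictures are not rectified: a ray, as slopes to the right and down, at radius r is drawn at 1 + k1 r^2 times it, then the intrinsics apply), "T" (4x4, takes a point from camera to world coordinates). Camera axes: x right, y down, z forward; pixel columns grow to the right and rows downward; lengths in m; the calibration is good to about 2 mm. A picture is of the moment at which its call begins. There is no depth.
- manip.hand_in(): hands the job in, once; it reports no verdict.
The state is a dict: "time": time; "joint_pos": joint angles; "qd": joint speeds; "tau": joint torques, N m; "position": TCP position; "eef_rot": TCP orientation; "wrist_force": force on the tool from outside, world axes, zero at the start; "moment": the same for the moment, N m; "width": finger opening in m.
Only numpy, scipy, OpenCV 4.12 (cv2) and the standard library are available. Lean on these libraries where they do the work, as an engineer would, in place of code of your own. Each camera call takes 0.05 s, during which the arm holds its last target.

## Task

Swing the stake turret on by one station, anticlockwise seen from above, so that the domed stake comes to the brass front mark: lift the sprung plunger by its black knob, turn the head with it and let it drop home in the next notch. Only then lock the head: find by trial the cap nut whose thread fits the fixed centre stud and screw it clockwise all the way down onto the hub. Put every other cap nut in the wooden tray, and leave the tools and other pieces on the bench where they are.

Things in the scene. Friction and masses are not known exactly. Their poses are not given: they have to be found in the camera images.
- turret_base: Fixed round grey base of the stake turret, 200 mm diameter (252 over its feet). Origin: under its centre, on the turret's axis; x points to its back. On it turns the steel head: a disc of 186 mm diameter, top face 58 mm above the bench, with a hub (68 mm diameter, top at 84 mm), five stakes 18 to 22 mm tall 66 mm from the axis, and the index plunger. A spare stud stands on a post at x 130, y -75 mm, top at 153 mm.
- front_mark (a point): Top of the brass front mark on the base's rim, in direction -x of the base, 36 mm above the bench. The flat stake stands at it at the start; the domed stake is the next one clockwise from it, seen from above.
- seat (a point): Point on the turret's axis at the hub's top face, 84 mm above the bench, where the nut must bear. A nut just set over the stud rests 4 to 29 mm above it. The one that fits then screws down in step with the thread, 34 mm a turn, until it bears here; any other sinks 6 mm at most, jams, stays more than 8 mm up, and lifts off (turned back a little first if it binds).
- stud_tip (a point): Tip of the fixed steel stud, 69 mm above the seat, on the axis. Its top 43 mm is a plain round-nosed pilot of 22 mm diameter, on which a nut centres itself; below is a coarse right-hand thread, 32 mm over, advancing 34 mm a turn (clockwise from above = down). It does not turn with the head. Either of two studs, of unlike thread, is fitted; the other stands spare on a short post behind the base.
- turret (a joint): Angle of the turret head about its vertical axis, rad; 0 at the start (to within the play of the lock, 0.02), positive anticlockwise seen from above. Six stations, 60 degrees (1.047 rad) apart. It turns freely, with a little drag (1.5 N at the plunger knob), only while the plunger is lifted.
- plunger (a joint): Lift of the sprung index plunger, m: 0 = home, its pin 10 mm deep in the notch of the index ring; at 10 to 11 mm the pin comes clear; 18 mm = stop. The spring presses it down with 4.5 N at home, 8 N at the stop. Between stations the pin rides on the ring at 10 mm and drops home by itself at the next notch.
- plunger_knob (a point): Centre of the plunger's black mushroom knob: upright cylinder, 28 mm diameter and 18 mm tall, on a 10 mm stem; 80 mm from the turret's axis, 111 mm above the bench when home. It stands on the head and swings with it; at the start it is 60 degrees (anticlockwise from above) from the base's x axis. The bush under it ends 32 mm below the knob's underside.
- tray: Loose shallow open wooden tray, 290 x 132 mm outside, 34 mm high, walls and floor 6 mm, 0.7 kg. Origin: centre of its underside; x along its long side, z up.
- nut_1: Dark steel hexagon cap nut: blind, with a 66 mm flange 9 mm thick at its foot; 52 mm across flats, 60 across corners, 80 tall (flats 9 to 76), 0.4 kg; starts standing open end down. The nuts look alike; only the hidden thread differs, and which one fits changes from start to start. Origin: centre of the underside, z up its axis, x square to a flat (flats face every 60 degrees from x). None if absent.
- nut_2: Dark steel hexagon cap nut: blind, with a 66 mm flange 9 mm thick at its foot; 52 mm across flats, 60 across corners, 80 tall (flats 9 to 76), 0.4 kg; starts standing open end down. The nuts look alike; only the hidden thread differs, and which one fits changes from start to start. Origin: centre of the underside, z up its axis, x square to a flat (flats face every 60 degrees from x). None if absent.
- nut_3: Dark steel hexagon cap nut: blind, with a 66 mm flange 9 mm thick at its foot; 52 mm across flats, 60 across corners, 80 tall (flats 9 to 76), 0.4 kg; starts standing open end down. The nuts look alike; only the hidden thread differs, and which one fits changes from start to start. Origin: centre of the underside, z up its axis, x square to a flat (flats face every 60 degrees from x). None if absent.
- nut_4: Dark steel hexagon cap nut: blind, with a 66 mm flange 9 mm thick at its foot; 52 mm across flats, 60 across corners, 80 tall (flats 9 to 76), 0.4 kg; starts standing open end down. The nuts look alike; only the hidden thread differs, and which one fits changes from start to start. Origin: centre of the underside, z up its axis, x square to a flat (flats face every 60 degrees from x). None if absent.
- nut_5: Dark steel hexagon cap nut: blind, with a 66 mm flange 9 mm thick at its foot; 52 mm across flats, 60 across corners, 80 tall (flats 9 to 76), 0.4 kg; starts standing open end down. The nuts look alike; only the hidden thread differs, and which one fits changes from start to start. Origin: centre of the underside, z up its axis, x square to a flat (flats face every 60 degrees from x). None if absent.
- hammer: Bystander: bench hammer, wooden handle, 240 mm long. Origin under its middle, x along it to the head.
- awl: Bystander: awl with dark wooden handle, 170 mm long, origin under its middle, x along it to the point.
- fence_post: Bystander: dark red lacquered fence post piece, 240 x 28 x 28 mm, lying. Origin under its middle, x along it.
- gilt_corner: Bystander: flat L-shaped brass corner plate, 75 mm legs, 5 mm thick, lying. Origin near the corner, on the bench.
- wax_jar: Bystander: glass jar with brass lid, 60 mm diameter, 75 mm tall. Origin: centre of its underside.
- gilt_cap: Bystander: small open brass cup (post cap), 44 mm diameter, 28 mm tall. Origin: centre of its underside.
- pliers: Bystander: pliers with black handles, 130 mm long, lying. Origin under their middle.
Things that resemble listed ones, but are neither listed nor needed, are in the scene too. What is shaped like the nut_2 but turquoise is not meant.

How it is judged:
By the outcome, as a careful person would: the job done as asked, in the order asked, and still so for the second after the job is handed in, with the robot touching nothing.
Of nut_3, nut_4, nut_5 only 1 to 2 are there at a start; the rules pass over those that are not, and their reading is None.
At some moment in a run one of nut_1, nut_2, nut_3, nut_4, nut_5 may be knocked a few centimetres aside while the robot is not near it.
It also fails if it takes over 210 s, if anything falls off the work surface, if the arm or the gripper's body presses on something with over 40 N, if the wrist force passes 120 N, or if a joint passes its speed limit or range.

## Working session

There is one attempt and no reset: what is moved stays moved. The work goes in short steps, Python scripts to look and compute and a tool call to move; the robot and the scene stay as the last step left them, time stands still between calls to the robot, and variables do not carry over. Pictures are saved under pics/ and viewed, and the job is handed in when it is done.

Besides the shell and the picture viewer there is one more tool, called after "Request:" as name([rows], argument=value, ...), one row to a line, values as JSON. apply_moves: Moves the arm, as the interface text tells. Its arguments: {"type":"object","properties":{"deltas":{"type":"array"},"grip_force":{"type":"number"}},"required":["deltas"]}

```bash
ls; mkdir -p pics
cat > h.py <<'E'
import numpy as np, cv2
from bench import manip
def snap(name, out=None):
    s=manip.snapshot(name); 
    if out: cv2.imwrite('pics/'+out, s['color'][:,:,::-1])
    return s
def ray(s,u,v):
    x=(u-s['cx'])/s['fx']; y=(v-s['cy'])/s['fy']
    rd=np.hypot(x,y); r=rd
    for _ in range(20): r=rd/(1+s['k1']*r*r)
    f=r/rd if rd>0 else 1
    d=np.array([x*f,y*f,1.0]); T=np.array(s['T'])
    return T[:3,3], T[:3,:3]@d
def onz(s,u,v,z):
    o,d=ray(s,u,v); t=(z-o[2])/d[2]; return o+t*d
def proj(s,p):
    T=np.array(s['T']); c=T[:3,:3].T@(np.array(p)-T[:3,3])
    x,y=c[0]/c[2],c[1]/c[2]; r2=x*x+y*y; f=1+s['k1']*r2
    return s['cx']+s['fx']*x*f, s['cy']+s['fy']*y*f
E
python3 - <<'E'
from h import *
for n in ['top','side']:
    s=snap(n,n+'0.png'); print(n,s['fx'],s['cx'],s['cy'],s['k1']); print(np.round(s['T'],3))
o=manip.get_obs()
for k,v in o.items(): print(k,np.round(v,3))
E
```

```text
pics
top 389.4657082436977 275.58137503249867 205.96544610624173 -0.04911882084975307
[[-0.01  -0.986  0.165  0.4  ]
 [-1.     0.012  0.007 -0.082]
 [-0.009 -0.165 -0.986  1.06 ]
 [ 0.     0.     0.     1.   ]]
side 520.7759718354198 287.3237031541228 207.57773560086287 -0.04002389180900846
[[-0.933 -0.237  0.27   0.132]
 [-0.359  0.636 -0.683  1.005]
 [-0.01  -0.734 -0.679  1.185]
 [ 0.     0.     0.     1.   ]]
time 0.1
joint_pos [-1.385  0.218  1.615  0.     1.311 -0.112]
qd [-0.002 -0.001 -0.002  0.001 -0.002 -0.   ]
tau [-0.0000e+00 -3.9808e+01 -3.0497e+01 -0.0000e+00  4.0000e-03  0.0000e+00]
position [ 0.183 -0.597  0.247]
eef_rot [ 0.989  0.148 -0.    -0.001]
wrist_force [-0.474  0.889  0.153]
moment [0.009 0.023 0.04 ]
width 0.085
```

View pics/top0.png

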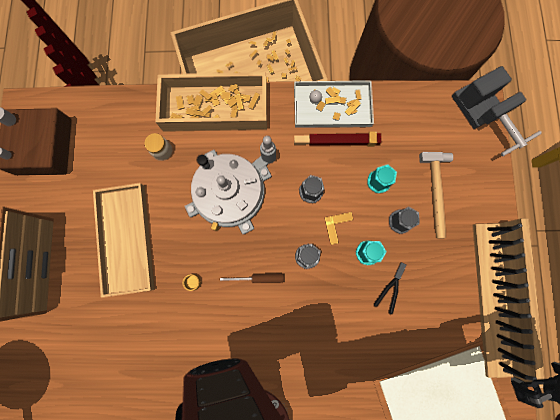

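View pics/side0.png

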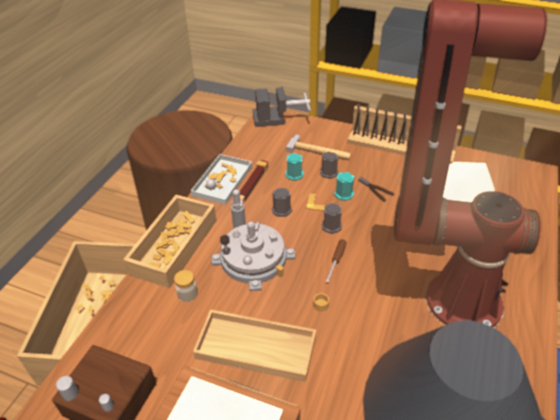

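Run:
```python
import cv2
t=cv2.imread('pics/top0.png'); s=cv2.imread('pics/side0.png')
cv2.imwrite('pics/t_tur.png',cv2.resize(t[125:245,140:290],None,fx=5,fy=5,interpolation=cv2.INTER_CUBIC))
cv2.imwrite('pics/t_nut.png',cv2.resize(t[150:285,280:440],None,fx=4.4,fy=4.4,interpolation=cv2.INTER_CUBIC))
cv2.imwrite('pics/s_tur.png',cv2.resize(s[180:300,190:340],None,fx=5,fy=5,interpolation=cv2.INTER_CUBIC))
```

```text
(no output)
```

View pics/t_tur.png

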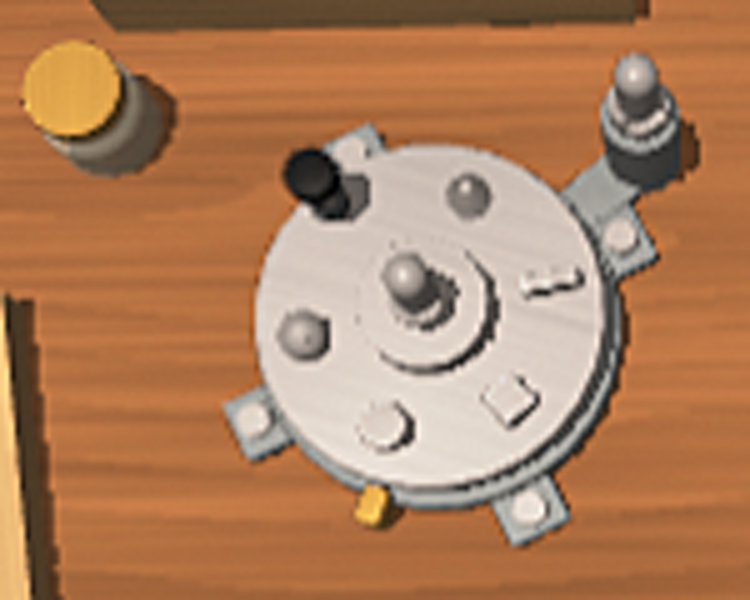

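View pics/t_nut.png

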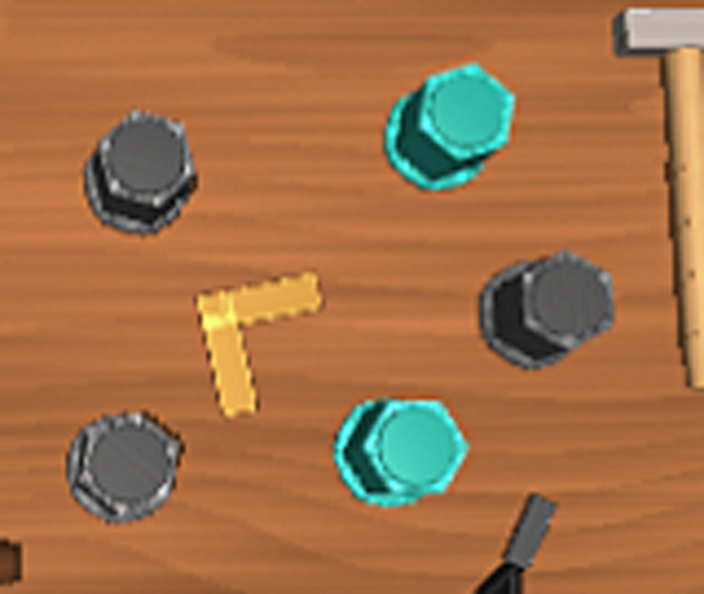

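View pics/s_tur.png

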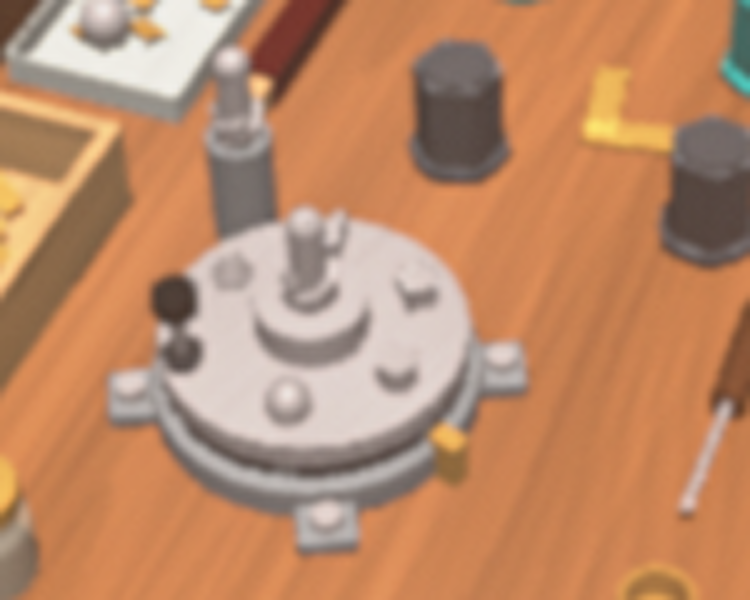

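```bash
cat >> h.py <<'E'
def tri(a,pa,b,pb):
    o1,d1=ray(a,*pa); o2,d2=ray(b,*pb)
    A=np.stack([d1,-d2],1); t=np.linalg.lstsq(A,o2-o1,rcond=None)[0]
    p,q=o1+t[0]*d1,o2+t[1]*d2
    return (p+q)/2, np.linalg.norm(p-q)
E
python3 - <<'E'
from h import *
t=snap('top'); s=snap('side')
# turret
c=lambda x,y:(140+x/5,125+y/5); d=lambda x,y:(190+x/5,180+y/5)
# disc contour at z=.058 top
img=t['color'].astype(int); hsv=cv2.cvtColor(t['color'],cv2.COLOR_RGB2HSV)
m=((hsv[...,1]<40)&(hsv[...,2]>150)).astype(np.uint8)
m[:125]=0;m[245:]=0;m[:,:140]=0;m[:,290:]=0
m=cv2.morphologyEx(m,cv2.MORPH_OPEN,np.ones((9,9)))
m=cv2.morphologyEx(m,cv2.MORPH_CLOSE,np.ones((15,15)))
cs,_=cv2.findContours(m,0,2); k=max(cs,key=cv2.contourArea)
P=np.array([onz(t,u,v,.058)[:2] for u,v in k[:,0,:]])
def circ(P):
    A=np.c_[2*P,np.ones(len(P))]; x=np.linalg.lstsq(A,(P**2).sum(1),rcond=None)[0]
    return x[:2],np.sqrt(x[2]+x[:2]@x[:2])
cc,r=circ(P); 
for _ in range(3):
    e=abs(np.linalg.norm(P-cc,axis=1)-r); cc,r=circ(P[e<np.percentile(e,70)])
print('disc',cc,r)
print('tip tri',tri(t,c(408,268),s,d(303,215)), 'onz',onz(t,*c(408,268),.150))
print('knob top',onz(t,*c(312,176),.120),tri(t,c(312,176),s,d(173,290)))
print('mark',onz(t,*c(376,503),.036),tri(t,c(376,503),s,d(450,437)))
print('domed',onz(t,*c(303,335),.07)); print('flat',onz(t,*c(385,425),.078))
for n,p in dict(knob=onz(t,*c(312,176),.120)[:2],mark=onz(t,*c(376,503),.036)[:2],dome=onz(t,*c(303,335),.07)[:2],flat=onz(t,*c(385,425),.078)[:2],post=onz(t,*c(634,70),.150)[:2]).items():
    v=p-cc; print(n,np.hypot(*v),np.degrees(np.arctan2(v[1],v[0])))
# nuts tops
for n,(x,y) in dict(A=(145,160),B=(570,300),C=(130,462)).items():
    print(n,onz(t,280+x/4.4,150+y/4.4,.080))
E
```

```text
disc [0.61885368 0.05665551] 0.09070024648063332
tip tri (array([0.62220104, 0.05415659, 0.14226335]), np.float64(0.00045166027085661475)) onz [0.62055368 0.05305997 0.15      ]
knob top [0.67582367 0.1064514  0.12      ] (array([0.67965711, 0.10847839, 0.11164831]), np.float64(0.0027081776522173205))
mark [0.52060778 0.0854095  0.036     ] (array([0.52136613, 0.0869846 , 0.02569547]), np.float64(0.0009258309767239102))
domed [0.60490387 0.11930334 0.07      ]
flat [0.55574006 0.07450434 0.078     ]
knob 0.07566511763720293 41.15580198793691
mark 0.1023672177867921 163.68663508465337
dome 0.06418213517892817 102.55326610647519
flat 0.0655889391040183 164.20884921060164
post 0.1505045633704718 -48.56668545727954
A [ 0.61405749 -0.17204178  0.08      ]
B [ 0.52855627 -0.41592183  0.08      ]
C [ 0.43888039 -0.15899432  0.08      ]
```

```bash
cat >> h.py <<'E'
from scipy.spatial.transform import Rotation as Ro
def plan(x=None,y=None,z=None,yaw=None):
    o=manip.get_obs(); p=np.array(o['position']); R=Ro.from_quat(o['eef_rot']); M=R.as_matrix()
    psi=np.degrees(np.arctan2(M[1,0],M[0,0]))
    tgt=np.array([p[i] if v is None else v for i,v in enumerate((x,y,z))])
    d=M.T@(tgt-p)
    print('t',round(o['time'],2),'pos',np.round(p,4),'yaw',round(psi,2),'tilt',np.round(M[:,2],3),'F',np.round(o['wrist_force'],1),'Mz',np.round(o['moment'],2),'w',round(o['width'],4),'q6',round(o['joint_pos'][5],3))
    print('d tool',np.round(d,4),'turn(rad)',None if yaw is None else round(-np.radians((yaw-psi+180)%360-180),4))
E
python3 - <<'E'
from h import *
plan(.678,.1085,.247,43)
t=snap('top')
im=cv2.resize(t['color'][125:245,140:290,::-1],None,fx=5,fy=5,interpolation=cv2.INTER_CUBIC)
def dr(p,col): 
    u,v=proj(t,p); cv2.circle(im,(int((u-140+.5)*5),int((v-125+.5)*5)),1,col,-1)
c=np.array([.6200,.0550]); th0=np.radians(-17)
for a in np.linspace(0,2*np.pi,120):
    for r,z,col in ((.093,.058,(0,0,255)),(.034,.084,(255,0,0)),(.1,.03,(0,255,0))):
        dr([c[0]+r*np.cos(a),c[1]+r*np.sin(a),z],col)
    k=c+.08*np.array([np.cos(th0+np.pi/3),np.sin(th0+np.pi/3)]); dr([k[0]+.014*np.cos(a),k[1]+.014*np.sin(a),.12],(0,255,255))
dr([*c,.153],(0,0,255)); 
for kk in range(6):
    a=th0+np.pi/3*kk; dr([c[0]+.066*np.cos(a),c[1]+.066*np.sin(a),.078],(0,0,255))
dr([c[0]-.1*np.cos(th0),c[1]-.1*np.sin(th0),.036],(0,0,255))
cv2.imwrite('pics/ov.png',im)
E
```

```text
t 0.2 pos [ 0.1833 -0.597   0.2474] yaw 17.06 tilt [-0.     0.002 -1.   ] F [0.5 0.2 0.1] Mz [-0.03 -0.02 -0.05] w 0.0855 q6 -0.112
d tool [ 0.6799 -0.5293  0.0014] turn(rad) -0.4527
```

View pics/ov.png

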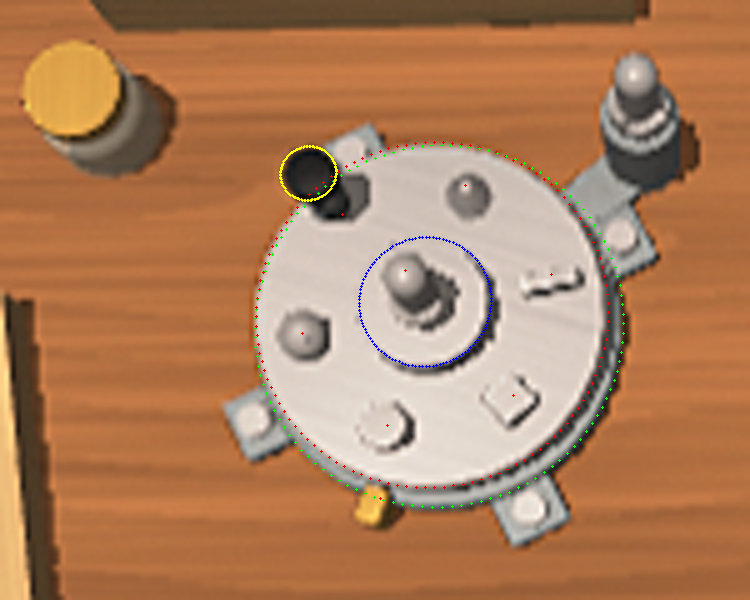

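Request:
apply_moves([
  [0.034, -0.0265, 0, 0, 0.085],
  [0.034, -0.0265, 0, 0, 0.085],
  [0.034, -0.0265, 0, 0, 0.085],
  [0.034, -0.0265, 0, 0, 0.085],
  [0.034, -0.0265, 0, 0, 0.085],
  [0.034, -0.0265, 0, 0, 0.085],
  [0.034, -0.0265, 0, 0, 0.085],
  [0.034, -0.0265, 0, 0, 0.085],
])

```text
time: 1.05
position: [0.3819, -0.3134, 0.2484]
eef_rot: [0.989, 0.148, 0.0, 0.0]
wrist_force: [0.0, 0.3, 0.4]
width: 0.085
```

Request:
apply_moves([
  [0.034, -0.0265, 0, 0, 0.085],
  [0.034, -0.0265, 0, 0, 0.085],
  [0.034, -0.0265, 0, 0, 0.085],
  [0.034, -0.0265, 0, 0, 0.085],
  [0.034, -0.0265, 0, 0, 0.085],
  [0.034, -0.0265, 0, 0, 0.085],
  [0.034, -0.0265, 0, 0, 0.085],
  [0.034, -0.0265, 0, 0, 0.085],
])

```text
time: 1.85
position: [0.5798, -0.0309, 0.2483]
eef_rot: [0.989, 0.148, 0.0, 0.0]
wrist_force: [-0.8, -1.7, -0.4]
width: 0.0849
```

Request:
apply_moves([
  [0.034, -0.0265, 0, 0, 0.085],
  [0.034, -0.0265, 0, 0, 0.085],
  [0.034, -0.0265, 0, 0, 0.085],
  [0.034, -0.0265, 0, 0, 0.085],
  [0, 0, 0, -0.14, 0.085],
  [0, 0, 0, -0.14, 0.085],
  [0, 0, 0, -0.14, 0.085],
  [0, 0, 0, -0.033, 0.085],
])

```text
time: 2.65
position: [0.6779, 0.109, 0.2478]
eef_rot: [0.93, 0.368, -0.0, -0.0]
wrist_force: [-0.1, 0.1, 0.4]
width: 0.0849
```

Run:
```python
from h import *
plan(.678,.109,.247,43)
snap('top','t1.png')
s=snap('side')
im=cv2.resize(s['color'][140:300,170:340,::-1],None,fx=4,fy=4,interpolation=cv2.INTER_CUBIC)
def dr(p,col): 
    u,v=proj(s,p); cv2.circle(im,(int((u-170+.5)*4),int((v-140+.5)*4)),1,col,-1)
c=np.array([.6195,.0545]); th0=np.radians(-17)
for a in np.linspace(0,2*np.pi,120):
    for r,z,col in ((.093,.058,(0,0,255)),(.034,.084,(255,0,0))):
        dr([c[0]+r*np.cos(a),c[1]+r*np.sin(a),z],col)
    k=c+.08*np.array([np.cos(th0+np.pi/3),np.sin(th0+np.pi/3)]); dr([k[0]+.014*np.cos(a),k[1]+.014*np.sin(a),.12],(0,255,255))
dr([*c,.153],(0,0,255)); 
cv2.imwrite('pics/ov_s.png',im)
```

```text
t 2.65 pos [0.6779 0.109  0.2478] yaw 43.22 tilt [-0.001 -0.    -1.   ] F [-0.1  0.1  0.4] Mz [ 0.   -0.05  0.02] w 0.0849 q6 0.874
d tool [0.0001 0.0001 0.0008] turn(rad) 0.0039
```

View pics/ov_s.png

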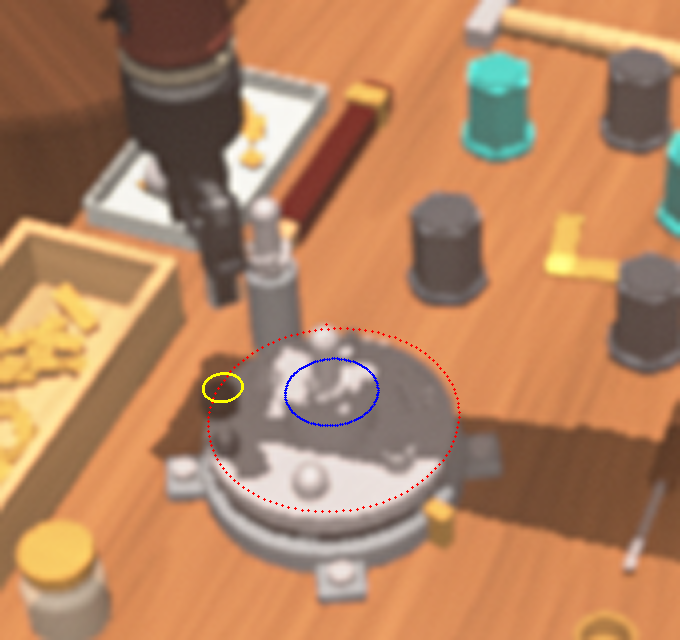

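View pics/t1.png

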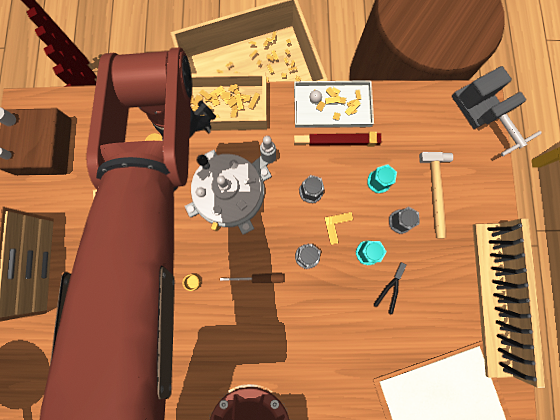

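Run:
```python
from h import *
s=snap('side'); o=manip.get_obs(); p=np.array(o['position']); M=Ro.from_quat(o['eef_rot']).as_matrix()
im=cv2.resize(s['color'][140:260,180:300,::-1],None,fx=6,fy=6,interpolation=cv2.INTER_CUBIC)
def dr(p,col): 
    u,v=proj(s,p); cv2.circle(im,(int((u-180+.5)*6),int((v-140+.5)*6)),2,col,-1)
for sy in (-1,1):
  for yy in (.0425,.057):
    for xx in (-.011,.011):
      for zz,col in ((.017,(0,0,255)),(.004,(0,255,0))): dr(p+M@np.array([xx,sy*yy,zz]),col)
cv2.imwrite('pics/fs.png',im)
```

```text
(no output)
```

View pics/fs.png

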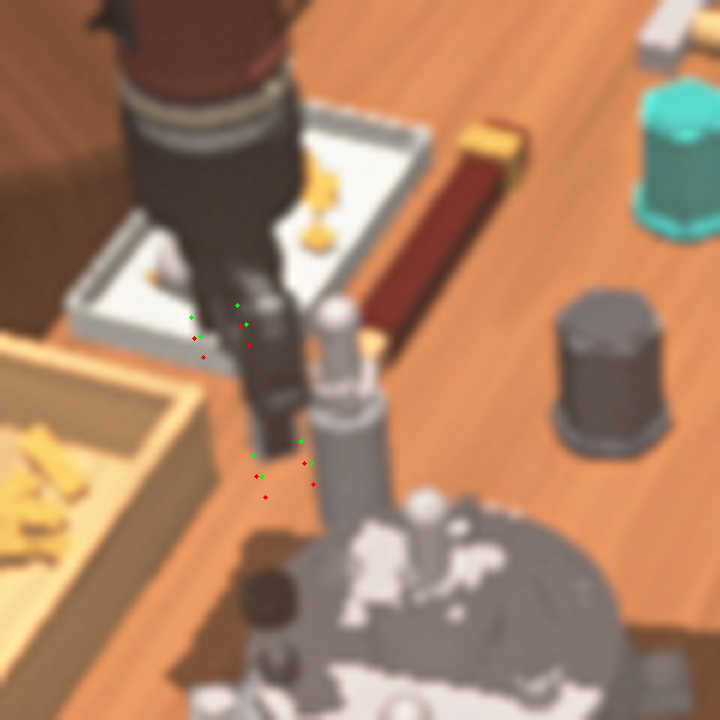

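Request:
apply_moves([
  [0, 0, 0.03, 0, 0.085],
  [0, 0, 0.03, 0, 0.085],
  [0, 0, 0.03, 0, 0.07],
  [0, 0, 0.03, 0, 0.06],
  [0, 0, 0.017, 0, 0.05],
  [0, 0, 0, 0, 0.05],
], grip_force=20)

```text
time: 3.4
position: [0.6753, 0.1085, 0.1074]
eef_rot: [0.93, 0.366, -0.003, -0.001]
wrist_force: [-0.3, 0.1, -0.1]
width: 0.0497
```

Run:
```python
from h import *
plan()
s=snap('side')
im=cv2.resize(s['color'][160:280,180:300,::-1],None,fx=6,fy=6,interpolation=cv2.INTER_CUBIC)
cv2.imwrite('pics/fs2.png',im)
```

```text
t 3.4 pos [0.6753 0.1085 0.1074] yaw 42.99 tilt [-0.007 -0.    -1.   ] F [-0.3  0.1 -0.1] Mz [ 0.01 -0.01 -0.02] w 0.0497 q6 0.877
d tool [0. 0. 0.] turn(rad) None
```

View pics/fs2.png

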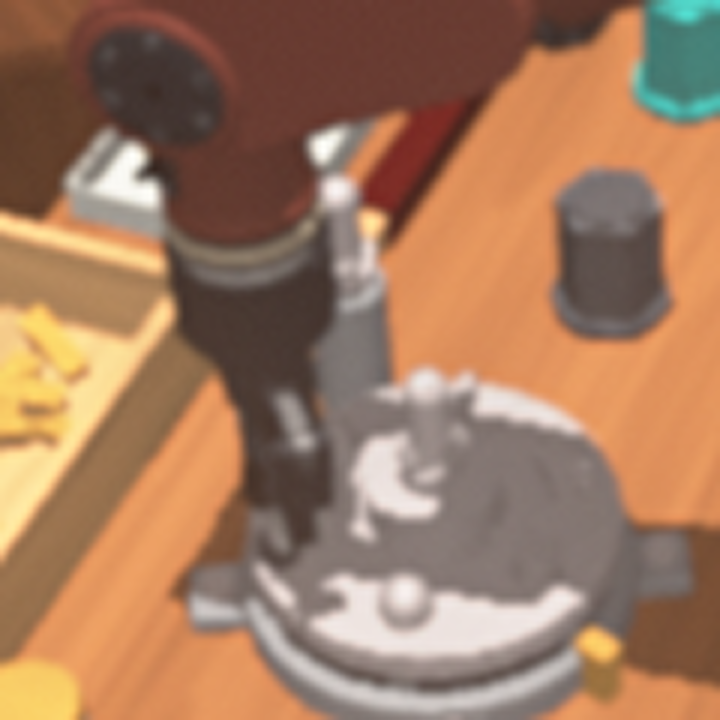

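Request:
apply_moves([
  [0, 0, 0, 0, 0.045],
  [0, 0, 0, 0, 0.04],
])

```text
time: 3.65
position: [0.6798, 0.1088, 0.114]
eef_rot: [0.93, 0.367, 0.002, 0.001]
wrist_force: [0.1, 0.8, -0.8]
width: 0.0396
```

Run:
```python
from h import *
plan(.678,.109,.108,43)
```

```text
t 3.65 pos [0.6798 0.1088 0.114 ] yaw 43.01 tilt [ 0.004  0.    -1.   ] F [ 0.1  0.8 -0.8] Mz [0.02 0.02 0.04] w 0.0396 q6 0.877
d tool [-0.0012 -0.0014  0.006 ] turn(rad) 0.0002
```

Request:
apply_moves([
  [0, 0, 0, 0, 0.04],
  [0, 0, 0, 0, 0.04],
  [0, 0, 0, 0, 0.04],
  [0, 0, 0, 0, 0.04],
])

```text
time: 4.05
position: [0.678, 0.1087, 0.1115]
eef_rot: [0.93, 0.367, 0.0, 0.0]
wrist_force: [-0.4, -0.1, 0.4]
width: 0.0401
```

Run:
```python
from h import *
plan(.678,.109,.109,43)
```

```text
t 4.05 pos [0.678  0.1087 0.1115] yaw 43.02 tilt [ 0.  0. -1.] F [-0.4 -0.1  0.4] Mz [-0.04  0.    0.01] w 0.0401 q6 0.877
d tool [ 0.0002 -0.0002  0.0025] turn(rad) 0.0003
```

Settled. I close on the knob, a touch lower.

Request:
apply_moves([
  [0, 0, 0.002, 0, 0.034],
  [0, 0, 0, 0, 0.03],
  [0, 0, 0, 0, 0.026],
  [0, 0, 0, 0, 0.02],
  [0, 0, 0, 0, 0.02],
], grip_force=40)

```text
time: 4.55
position: [0.6775, 0.1088, 0.109]
eef_rot: [0.93, 0.367, -0.0, -0.0]
wrist_force: [-1.4, 1.5, -0.2]
width: 0.0269
```

Run:
```python
from h import *
plan()
```

```text
t 4.55 pos [0.6775 0.1088 0.109 ] yaw 43.0 tilt [-0.001  0.    -1.   ] F [-1.4  1.5 -0.2] Mz [ 0.14  0.23 -0.12] w 0.0269 q6 0.877
d tool [0. 0. 0.] turn(rad) None
```

Request:
apply_moves([
  [0, 0, -0.005, 0, 0.02],
  [0, 0, -0.005, 0, 0.02],
  [0, 0, -0.004, 0, 0.02],
  [0, 0, 0, 0, 0.02],
  [0, 0, 0, 0, 0.02],
])

```text
time: 5.05
position: [0.6774, 0.1088, 0.1225]
eef_rot: [0.93, 0.367, -0.0, -0.0]
wrist_force: [0.9, 1.4, -8.0]
width: 0.0271
```

Run:
```python
from h import *
plan()
```

```text
t 5.05 pos [0.6774 0.1088 0.1225] yaw 43.01 tilt [-0.001  0.    -1.   ] F [ 0.9  1.4 -8. ] Mz [ 0.2  -0.21 -0.04] w 0.0271 q6 0.877
d tool [0. 0. 0.] turn(rad) None
```

Request:
apply_moves([
  [-0.0001, -0.0028, 0, -0.035, 0.02],
  [-0.0002, -0.0056, 0, -0.07, 0.02],
  [-0.0002, -0.0056, 0, -0.07, 0.02],
  [-0.0002, -0.0056, 0, -0.07, 0.02],
  [-0.0002, -0.0056, 0, -0.07, 0.02],
  [-0.0002, -0.0056, 0, -0.07, 0.02],
  [-0.0001, -0.0028, 0, -0.035, 0.02],
  [0, 0, 0, 0, 0.02],
])

```text
time: 5.85
position: [0.6508, 0.1283, 0.1233]
eef_rot: [0.833, 0.553, 0.001, 0.0]
wrist_force: [2.6, 2.5, -8.4]
width: 0.0268
```

Run:
```python
from h import *
plan()
s=snap('side')
im=cv2.resize(s['color'][160:280,180:300,::-1],None,fx=6,fy=6,interpolation=cv2.INTER_CUBIC)
cv2.imwrite('pics/fs3.png',im)
```

```text
t 5.85 pos [0.6508 0.1283 0.1233] yaw 67.14 tilt [ 0.001  0.001 -1.   ] F [ 2.6  2.5 -8.4] Mz [ 0.4  -0.42  0.25] w 0.0268 q6 0.487
d tool [0. 0. 0.] turn(rad) None
```

View pics/fs3.png

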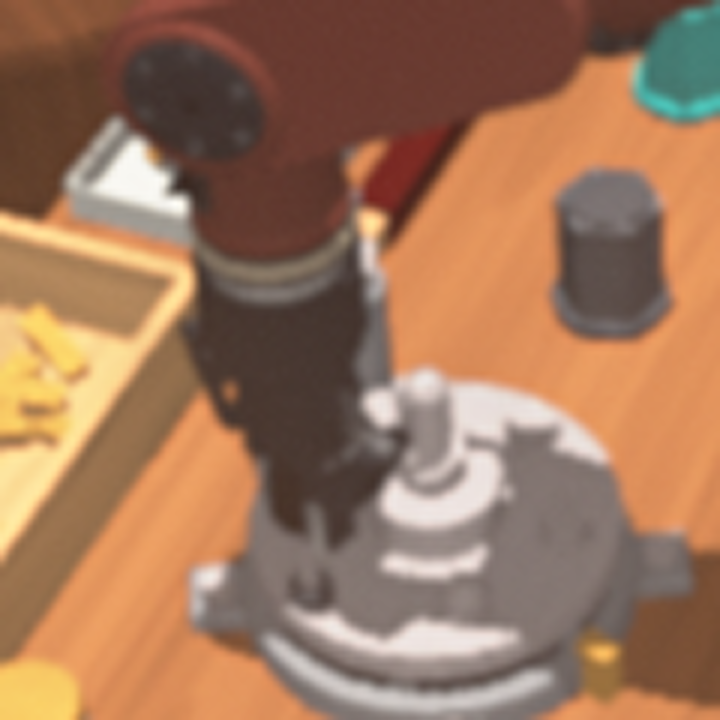

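Request:
apply_moves([
  [-0.0002, -0.0056, 0, -0.07, 0.02],
  [-0.0002, -0.0056, 0, -0.07, 0.02],
  [-0.0002, -0.0056, 0, -0.07, 0.02],
  [-0.0002, -0.0056, 0, -0.07, 0.02],
  [-0.0002, -0.0056, 0, -0.07, 0.02],
  [-0.0002, -0.0056, 0, -0.07, 0.02],
  [-0.0002, -0.0056, 0, -0.07, 0.02],
  [-0.0001, -0.0028, 0, -0.035, 0.02],
])

```text
time: 6.7
position: [0.611, 0.1344, 0.1242]
eef_rot: [0.661, 0.751, 0.002, 0.001]
wrist_force: [5.7, 5.1, -8.4]
width: 0.0264
```

Request:
apply_moves([
  [0, 0, 0.003, 0, 0.02],
  [0, 0, 0, 0, 0.02],
  [0, 0, 0, 0, 0.02],
])

```text
time: 7.0
position: [0.6106, 0.1344, 0.121]
eef_rot: [0.661, 0.75, 0.002, 0.001]
wrist_force: [3.4, 5.0, -8.0]
width: 0.0265
```

Run:
```python
from h import *
plan()
```

```text
t 7.0 pos [0.6106 0.1344 0.121 ] yaw 97.21 tilt [ 0.003  0.002 -1.   ] F [ 3.4  5.  -8. ] Mz [ 0.66 -0.54  0.43] w 0.0265 q6 -0.023
d tool [0. 0. 0.] turn(rad) None
```

Request:
apply_moves([
  [0, 0, 0.001, 0, 0.026],
  [0, 0, 0, 0, 0.031],
  [0, 0, 0, 0, 0.031],
  [0, 0, 0, 0, 0.031],
], grip_force=20)

```text
time: 7.4
position: [0.6103, 0.1329, 0.1208]
eef_rot: [0.662, 0.75, 0.0, 0.001]
wrist_force: [-0.9, -0.3, -0.2]
width: 0.0312
```

Request:
apply_moves([
  [0, -0.0028, 0, -0.035, 0.031],
  [0, -0.0028, 0, -0.035, 0.031],
  [0, -0.001, 0, -0.0125, 0.031],
  [0, -0.001, 0, -0.0125, 0.031],
])

```text
time: 7.8
position: [0.603, 0.1318, 0.1204]
eef_rot: [0.625, 0.78, 0.001, 0.001]
wrist_force: [1.5, -0.2, 1.1]
width: 0.0311
```

Run:
```python
from h import *
plan()
s=snap('side')
im=cv2.resize(s['color'][160:280,180:300,::-1],None,fx=6,fy=6,interpolation=cv2.INTER_CUBIC)
cv2.imwrite('pics/fs4.png',im)
```

```text
t 7.8 pos [0.603  0.1318 0.1204] yaw 102.6 tilt [ 0.003 -0.    -1.   ] F [ 1.5 -0.2  1.1] Mz [-0.02 -0.36  0.05] w 0.0311 q6 -0.118
d tool [0. 0. 0.] turn(rad) None
```

View pics/fs4.png

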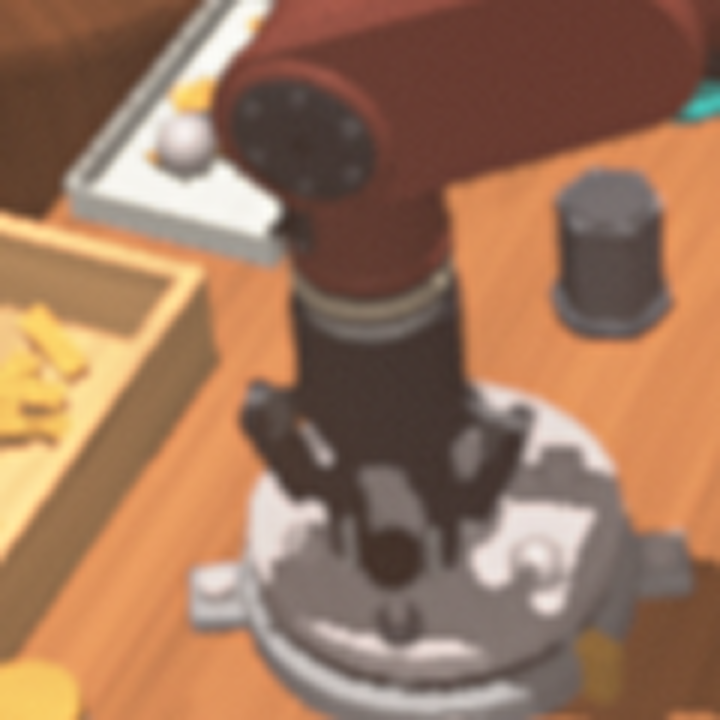

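Request:
apply_moves([
  [0, -0.0007, 0, 0, 0.031],
  [0, -0.0007, 0, 0, 0.031],
  [0, -0.0007, 0, 0, 0.031],
  [0, -0.0007, 0, 0, 0.031],
  [0, 0, 0, 0, 0.031],
])

```text
time: 8.35
position: [0.6011, 0.1318, 0.1201]
eef_rot: [0.625, 0.78, 0.002, 0.002]
wrist_force: [5.7, 0.5, -0.6]
width: 0.031
```

Run:
```python
from h import *
plan()
s=snap('side')
im=cv2.resize(s['color'][160:280,180:300,::-1],None,fx=6,fy=6,interpolation=cv2.INTER_CUBIC)
cv2.imwrite('pics/fs5.png',im)
```

```text
t 8.35 pos [0.6011 0.1318 0.1201] yaw 102.59 tilt [ 0.005  0.001 -1.   ] F [ 5.7  0.5 -0.6] Mz [ 0.16 -0.98 -0.09] w 0.031 q6 -0.118
d tool [0. 0. 0.] turn(rad) None
```

View pics/fs5.png

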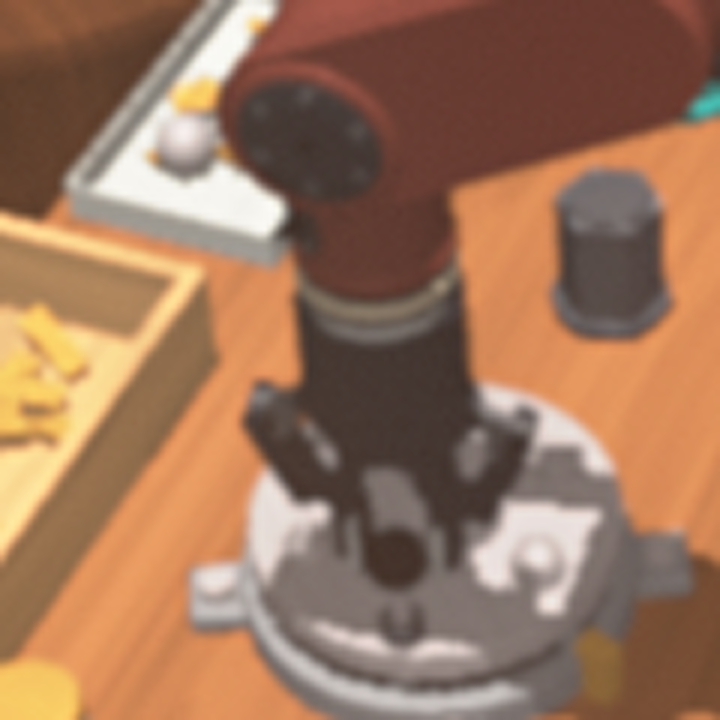

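Request:
apply_moves([
  [0, 0, 0, 0, 0.036],
  [0, 0, 0, 0, 0.04],
  [0, 0, 0, 0, 0.045],
  [0, 0, 0, 0, 0.045],
])

```text
time: 8.8
position: [0.5979, 0.1315, 0.1184]
eef_rot: [0.625, 0.78, -0.001, -0.001]
wrist_force: [-0.6, 0.7, 0.5]
width: 0.0452
```

Run:
```python
from h import *
plan()
s=snap('side')
im=cv2.resize(s['color'][160:280,180:300,::-1],None,fx=6,fy=6,interpolation=cv2.INTER_CUBIC)
cv2.imwrite('pics/fs6.png',im)
```

```text
t 8.8 pos [0.5979 0.1315 0.1184] yaw 102.61 tilt [-0.003 -0.    -1.   ] F [-0.6  0.7  0.5] Mz [0.04 0.03 0.  ] w 0.0452 q6 -0.118
d tool [0. 0. 0.] turn(rad) None
```

View pics/fs6.png

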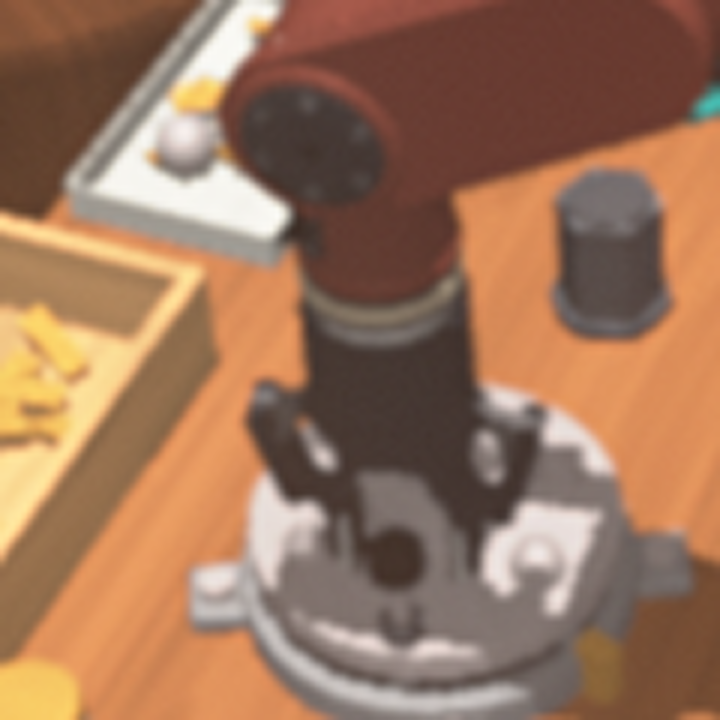

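Run:
```python
from h import *
s=snap('side')
im=cv2.resize(s['color'][230:280,220:300,::-1],None,fx=9,fy=9,interpolation=cv2.INTER_CUBIC)
def dr(p,col): 
    u,v=proj(s,p); cv2.circle(im,(int((u-220+.5)*9),int((v-230+.5)*9)),2,col,-1); return u,v
c=np.array([.6195,.0545]); a0=np.radians(103)
k=c+.08*np.array([np.cos(a0),np.sin(a0)])
for a in np.linspace(0,2*np.pi,60):
    e=np.array([np.cos(a),np.sin(a)])*.014
    dr([*(k+e),.120],(0,255,255)); dr([*(k+e),.102],(0,255,255)); dr([*(k+e*.75),.070],(0,255,0)); dr([*(k+e),.130],(0,0,255))
print(dr([*k,.111],(0,0,255)))
# same model at start: where was knob measured vs predicted
s0=cv2.imread('pics/side0.png'); 
k0=c+.08*np.array([np.cos(np.radians(43)),np.sin(np.radians(43))]); print('start pred',proj(s,[*k0,.111]))
def cen(img,box):
    x0,x1,y0,y1=box; g=img[y0:y1,x0:x1].max(2); m=(g<60).astype(np.uint8)
    n,l,st,ce=cv2.connectedComponentsWithStats(m); 
    for i in range(1,n):
        if st[i][4]>15: print(st[i],ce[i]+[x0,y0])
cen(s0,(215,250,225,260)); print('now'); cen(s['color'][:,:,::-1],(236,256,246,262))
cv2.imwrite('pics/fs7.png',im)
```

```text
(np.float64(246.5192451738436), np.float64(251.2357882515516))
start pred (np.float64(225.50061831844846), np.float64(238.59291325254364))
now
```

View pics/fs7.png

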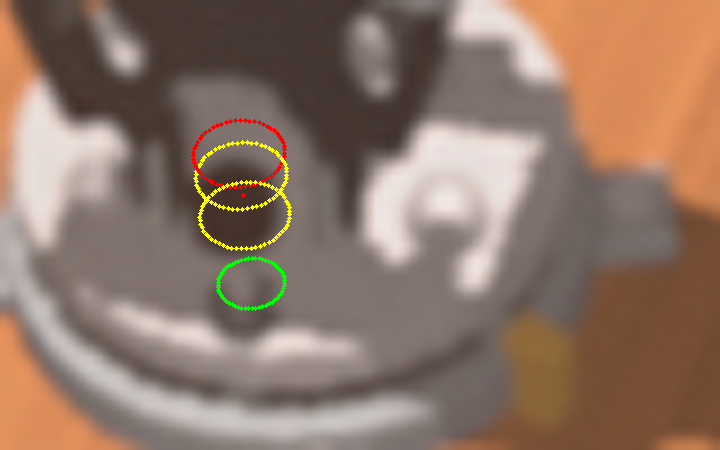

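Request:
apply_moves([
  [0, 0, -0.01, 0, 0.06],
  [0, 0, -0.03, 0, 0.085],
  [0, 0, -0.04, 0, 0.085],
  [0, 0, -0.04, 0, 0.085],
  [0, 0, -0.02, 0, 0.085],
])

```text
time: 9.4
position: [0.6011, 0.1318, 0.2652]
eef_rot: [0.625, 0.78, 0.003, 0.003]
wrist_force: [-0.7, -0.1, -0.1]
width: 0.0848
```

Run:
```python
from h import *
plan(.45,-.3,.25,17)
```

```text
t 9.4 pos [0.6011 0.1318 0.2652] yaw 102.61 tilt [ 0.008  0.001 -1.   ] F [-0.7 -0.1 -0.1] Mz [-0.01 -0.05  0.03] w 0.0848 q6 -0.118
d tool [-0.3884 -0.2419  0.0137] turn(rad) 1.4942
```

Run:
```python
from h import *
t=snap('top')
C=dict(A=(313,188),B=(404,219),C=(308,254))
P=[]
for n,(u,v) in C.items():
    im=cv2.resize(t['color'][v-22:v+22,u-22:u+22,::-1],None,fx=12,fy=12,interpolation=cv2.INTER_CUBIC)
    im=cv2.convertScaleAbs(im,alpha=1.8,beta=10)[:,:]
    P.append(cv2.resize(im,(266,266)) if 0 else im[:, :])
im=np.hstack(P); im=cv2.resize(im,(798,int(798*im.shape[0]/im.shape[1])))
cv2.imwrite('pics/nuts.png',im)
```

```text
(no output)
```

View pics/nuts.png

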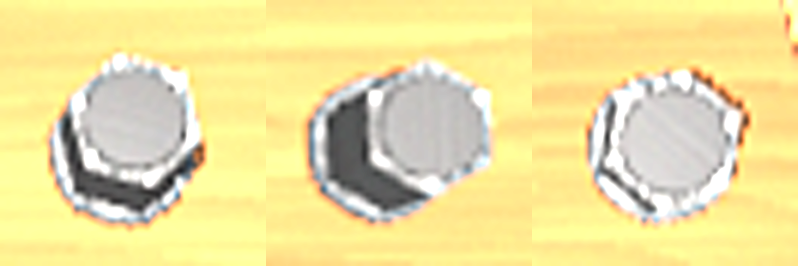

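Run:
```python
from h import *
t=snap('top')
for n,(u,v) in dict(A=(313,185.5),B=(408.8,218.2),C=(309.7,254.2)).items():
    print(n,onz(t,u,v,.080))
# flange outer leftmost/bottom: contour of nut vs wood
hsv=cv2.cvtColor(t['color'],cv2.COLOR_RGB2HSV)
a=onz(t,313,185.5,.08); plan(a[0],a[1],.265,131.5)
```

```text
A [ 0.61632755 -0.17221928  0.08      ]
B [ 0.5285338 -0.4140056  0.08     ]
C [ 0.44086393 -0.15942763  0.08      ]
t 9.5 pos [0.602  0.1319 0.2655] yaw 102.61 tilt [ 0.01   0.001 -1.   ] F [ 0.  -0.2  0.3] Mz [ 0.04 -0.01 -0.01] w 0.0851 q6 -0.118
d tool [-0.2999 -0.0524  0.0004] turn(rad) -0.5042
```

Request:
apply_moves([
  [-0.02, -0.0035, 0, 0, 0.085],
  [-0.04, -0.007, 0, 0, 0.085],
  [-0.045, -0.008, 0, 0, 0.085],
  [-0.045, -0.008, 0, 0, 0.085],
  [-0.045, -0.008, 0, 0, 0.085],
  [-0.045, -0.008, 0, 0, 0.085],
  [-0.04, -0.007, 0, 0, 0.085],
  [-0.02, -0.003, 0, 0, 0.085],
])

```text
time: 10.3
position: [0.6122, -0.1758, 0.2575]
eef_rot: [0.626, 0.779, -0.001, -0.001]
wrist_force: [-1.2, -0.2, -0.4]
width: 0.085
```

Request:
apply_moves([
  [0, 0, 0.02, -0.126, 0.085],
  [0, 0, 0.03, -0.126, 0.085],
  [0, 0, 0.03, -0.126, 0.085],
  [0, 0, 0.03, -0.126, 0.085],
  [0, 0, 0.01, 0, 0.085],
  [0, 0, 0, 0, 0.085],
  [0, 0, 0, 0, 0.085],
])

```text
time: 11.0
position: [0.6141, -0.1725, 0.1402]
eef_rot: [0.411, 0.911, 0.0, 0.001]
wrist_force: [-0.3, -0.1, 1.3]
width: 0.0849
```

Run:
```python
from h import *
plan(.6163,-.1722,.055,131.5)
t=snap('top','t2.png'); s=snap('side')
im=cv2.resize(s['color'][80:230,220:370,::-1],None,fx=5,fy=5,interpolation=cv2.INTER_CUBIC)
cv2.imwrite('pics/s2.png',im)
im=cv2.resize(t['color'][125:245,140:290,::-1],None,fx=5,fy=5,interpolation=cv2.INTER_CUBIC)
cv2.imwrite('pics/t2c.png',im)
```

```text
t 11.0 pos [ 0.6141 -0.1725  0.1402] yaw 131.41 tilt [ 0.001 -0.    -1.   ] F [-0.3 -0.1  1.3] Mz [-0.04  0.    0.04] w 0.0849 q6 -1.107
d tool [-0.0012  0.0018  0.0852] turn(rad) -0.0017
```

View pics/s2.png

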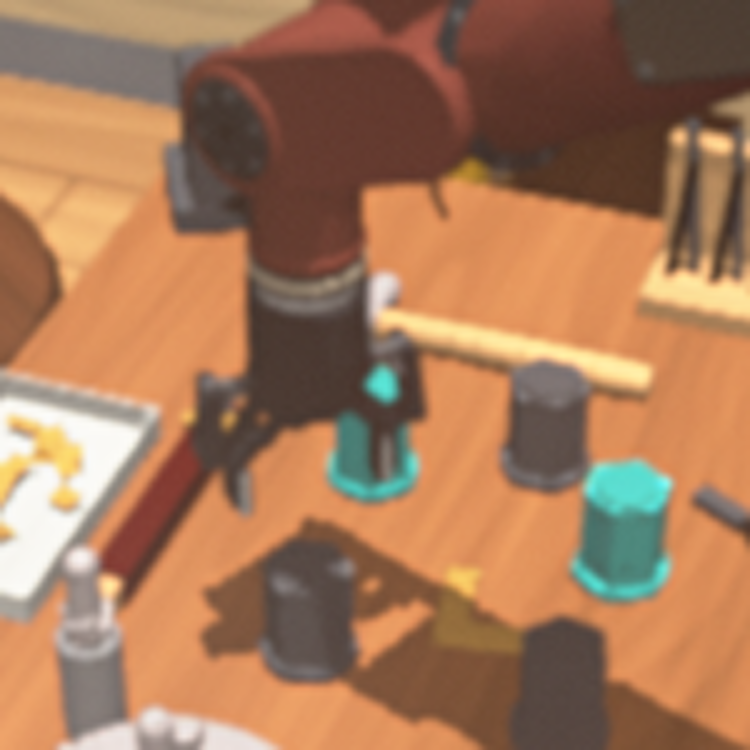

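View pics/t2c.png

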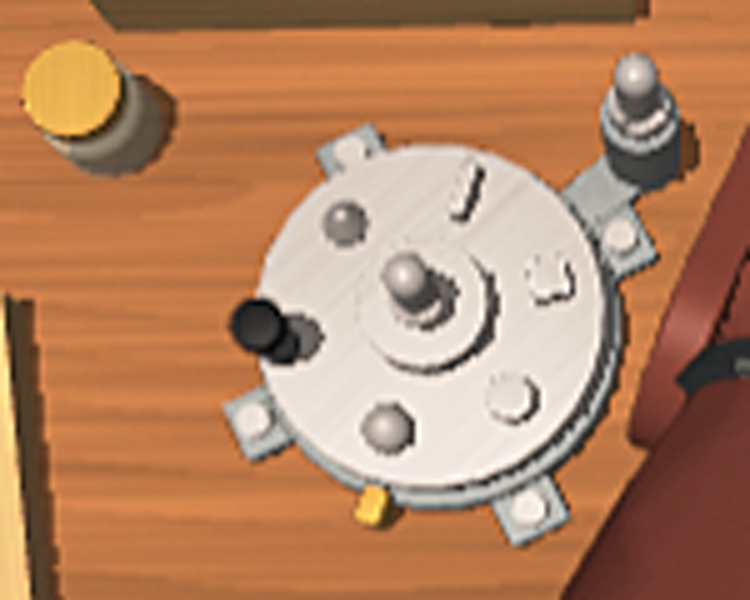

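Request:
apply_moves([
  [-0.001, 0.002, 0.02, 0, 0.085],
  [0, 0, 0.025, 0, 0.085],
  [0, 0, 0.02, 0, 0.085],
  [0, 0, 0.01, 0, 0.085],
  [0, 0, 0.005, 0, 0.085],
  [0, 0, 0.003, 0, 0.075],
  [0, 0, 0, 0, 0.065],
])

```text
time: 11.8
position: [0.6163, -0.1724, 0.0572]
eef_rot: [0.411, 0.912, 0.0, 0.001]
wrist_force: [-0.2, 0.4, -0.2]
width: 0.0655
```

Run:
```python
from h import *
plan(.6163,-.1722,.055,131.5)
s=snap('top')
c=np.array([.6195,.0545]); a=np.radians(103); k=c+.08*np.array([np.cos(a),np.sin(a)])
for z in (.12,.13): print(z,proj(s,[*k,z]),'start',proj(s,[c[0]+.08*np.cos(np.radians(43)),c[1]+.08*np.sin(np.radians(43)),z]))
g=s['color'].max(2)
for img,box in ((cv2.imread('pics/top0.png'),(195,212,150,172)),(s['color'],(183,202,180,200))):
    x0,x1,y0,y1=box; m=(img[y0:y1,x0:x1].max(2)<50).astype(np.uint8)
    n,l,st,ce=cv2.connectedComponentsWithStats(m); i=1+st[1:,4].argmax(); print(st[i],ce[i]+[x0,y0])
```

```text
t 11.8 pos [ 0.6163 -0.1724  0.0572] yaw 131.48 tilt [ 0.001 -0.001 -1.   ] F [-0.2  0.4 -0.2] Mz [-0.01  0.02  0.03] w 0.0655 q6 -1.106
d tool [0.0001 0.0001 0.0022] turn(rad) -0.0004
0.12 (np.float64(191.28334831274532), np.float64(189.3674600129455)) start (np.float64(201.3843592315789), np.float64(159.37381367356977))
0.13 (np.float64(190.37909552033716), np.float64(188.52276710915154)) start (np.float64(200.59566382887292), np.float64(158.23574094068925))
[ 2  5 13 14 95] [203.17894737 160.94736842]
[ 4  5 13 13 80] [192.925  190.5125]
```

Request:
apply_moves([
  [0, 0, 0.001, 0, 0.058],
  [0, 0, 0, 0, 0.052],
  [0, 0, 0, 0, 0.045],
  [0, 0, 0, 0, 0.045],
  [0, 0, 0, 0, 0.045],
], grip_force=40)

```text
time: 12.35
position: [0.6169, -0.1723, 0.0566]
eef_rot: [0.411, 0.912, 0.0, 0.001]
wrist_force: [1.8, 1.1, 4.7]
width: 0.0515
```

Run:
```python
from h import *
plan(.6195,.0545,.25)
```

```text
t 12.35 pos [ 0.6169 -0.1723  0.0566] yaw 131.48 tilt [ 0.003 -0.001 -1.   ] F [1.8 1.1 4.7] Mz [ 0.19 -0.25 -0.01] w 0.0515 q6 -1.106
d tool [ 0.1677  0.1525 -0.1935] turn(rad) None
```

Request:
apply_moves([
  [0, 0, -0.015, 0, 0.045],
  [0, 0, -0.03, -0.14, 0.045],
  [0, 0, -0.04, -0.14, 0.045],
  [0, 0, -0.04, -0.14, 0.045],
  [0, 0, -0.04, -0.14, 0.045],
  [0, 0, -0.025, -0.14, 0.045],
  [0, 0, -0.004, -0.14, 0.045],
  [0, 0, 0, -0.14, 0.045],
])

```text
time: 13.15
position: [0.6148, -0.1724, 0.2505]
eef_rot: [-0.069, 0.998, -0.0, -0.0]
wrist_force: [-0.2, 0.1, -3.8]
width: 0.0514
```

Request:
apply_moves([
  [0, 0, 0, -0.14, 0.045],
  [0, 0, 0, -0.14, 0.045],
  [0, 0, 0, -0.14, 0.045],
  [0, 0, 0, -0.14, 0.045],
  [0, 0, 0, -0.14, 0.045],
  [0, 0, 0, 0, 0.045],
])

```text
time: 13.75
position: [0.6279, -0.1214, 0.2442]
eef_rot: [-0.367, 0.93, -0.022, -0.02]
wrist_force: [-0.7, 0.0, -4.1]
width: 0.0513
```

Run:
```python
from h import *
plan(.6195,.0545,.25,235)
```

```text
t 13.75 pos [ 0.6279 -0.1214  0.2442] yaw -136.96 tilt [-0.021 -0.055 -0.998] F [-0.7  0.  -4.1] Mz [ 0.06 -0.01  0.05] w 0.0513 q6 -2.581
d tool [-0.1134  0.1339 -0.0153] turn(rad) -0.2088
```

Request:
apply_moves([
  [0, 0, 0, 0.12, 0.045],
  [0, 0, 0, 0.12, 0.045],
  [0, 0, 0, 0, 0.045],
  [0, 0, 0, 0, 0.045],
])

```text
time: 14.15
position: [0.6281, -0.126, 0.2455]
eef_rot: [-0.252, 0.967, -0.026, -0.016]
wrist_force: [-0.4, -0.8, -3.0]
width: 0.0516
```

Run:
```python
from h import *
plan(.6195,.0545,.25,235)
```

```text
t 14.15 pos [ 0.6281 -0.126   0.2455] yaw -150.88 tilt [-0.019 -0.058 -0.998] F [-0.4 -0.8 -3. ] Mz [ 0.05 -0.03  0.02] w 0.0516 q6 -2.344
d tool [-0.0801  0.1613 -0.0149] turn(rad) -0.4516
```

Request:
apply_moves([
  [0, 0, 0, 0.145, 0.045],
  [0, 0, 0, 0.145, 0.045],
  [0, 0, 0, 0.145, 0.045],
  [0, 0, 0, 0.145, 0.045],
  [0, 0, 0, 0.145, 0.045],
  [0, 0, 0, 0.145, 0.045],
  [0, 0, 0, 0.145, 0.045],
  [0, 0, 0, 0.145, 0.045],
])

```text
time: 14.95
position: [0.6286, -0.1261, 0.2461]
eef_rot: [0.323, 0.946, -0.031, 0.001]
wrist_force: [-0.9, -0.1, -3.7]
width: 0.0511
```

Request:
apply_moves([
  [0, 0, 0, 0.145, 0.045],
  [0, 0, 0, 0.145, 0.045],
  [0, 0, 0, 0.145, 0.045],
  [0, 0, 0, 0.145, 0.045],
  [0, 0, 0, 0.145, 0.045],
  [0, 0, 0, 0.145, 0.045],
  [0, 0, 0, 0.145, 0.045],
  [0, 0, 0, 0.145, 0.045],
])

```text
time: 15.75
position: [0.6286, -0.1261, 0.2461]
eef_rot: [0.788, 0.615, -0.025, 0.018]
wrist_force: [0.9, -0.3, -3.9]
width: 0.0518
```

Request:
apply_moves([
  [0, 0, 0, 0.145, 0.045],
  [0, 0, 0, 0.145, 0.045],
  [0, 0, 0, 0.145, 0.045],
  [0, 0, 0, 0.145, 0.045],
  [0, 0, 0, 0.145, 0.045],
  [0, 0, 0, 0.145, 0.045],
  [0, 0, 0, 0.145, 0.045],
  [0, 0, 0, 0.145, 0.045],
])

```text
time: 16.55
position: [0.6285, -0.1261, 0.2461]
eef_rot: [0.996, 0.082, -0.011, 0.028]
wrist_force: [0.5, 0.3, -4.1]
width: 0.0517
```

Request:
apply_moves([
  [0, 0, 0, 0.145, 0.045],
  [0, 0, 0, 0.145, 0.045],
  [0, 0, 0, 0.145, 0.045],
  [0, 0, 0, 0.145, 0.045],
  [0, 0, 0, 0.145, 0.045],
  [0, 0, 0, 0.145, 0.045],
  [0, 0, 0, 0.145, 0.045],
  [0, 0, 0, 0.145, 0.045],
])

```text
time: 17.35
position: [0.6285, -0.1261, 0.246]
eef_rot: [0.878, -0.477, 0.006, 0.03]
wrist_force: [-0.4, -0.3, -3.5]
width: 0.0513
```

Run:
```python
from h import *
plan()
```

```text
t 17.35 pos [ 0.6285 -0.1261  0.246 ] yaw -56.99 tilt [-0.017 -0.058 -0.998] F [-0.4 -0.3 -3.5] Mz [0.04 0.01 0.06] w 0.0513 q6 2.302
d tool [0. 0. 0.] turn(rad) None
```

Request:
apply_moves([
  [0, 0, 0, 0.14, 0.045],
  [0, 0, 0, 0.14, 0.045],
  [0, 0, 0, 0.07, 0.045],
  [0, 0, 0, 0, 0.045],
])

```text
time: 17.75
position: [0.6236, -0.1429, 0.2471]
eef_rot: [0.792, -0.61, 0.008, 0.02]
wrist_force: [-0.5, -0.2, -2.7]
width: 0.0516
```

Run:
```python
from h import *
plan()
```

```text
t 17.75 pos [ 0.6236 -0.1429  0.2471] yaw -75.24 tilt [-0.011 -0.041 -0.999] F [-0.5 -0.2 -2.7] Mz [ 0.03 -0.02  0.04] w 0.0516 q6 2.58
d tool [0. 0. 0.] turn(rad) None
```

Request:
apply_moves([
  [0, 0, 0, 0.08, 0.045],
  [0, 0, 0, 0.08, 0.045],
  [0, 0, 0, 0, 0.045],
  [0, 0, 0, 0, 0.045],
])

```text
time: 18.15
position: [0.6105, -0.1761, 0.2473]
eef_rot: [0.763, -0.647, 0.001, -0.005]
wrist_force: [0.4, -0.2, -3.9]
width: 0.0513
```

Run:
```python
from h import *
plan()
```

```text
t 18.15 pos [ 0.6105 -0.1761  0.2473] yaw -80.59 tilt [ 0.008  0.005 -1.   ] F [ 0.4 -0.2 -3.9] Mz [ 0.03  0.02 -0.01] w 0.0513 q6 2.58
d tool [0. 0. 0.] turn(rad) None
```

Request:
apply_moves([
  [0, 0, 0, -0.145, 0.045],
  [0, 0, 0, -0.145, 0.045],
  [0, 0, 0, -0.145, 0.045],
  [0, 0, 0, -0.145, 0.045],
  [0, 0, 0, -0.145, 0.045],
  [0, 0, 0, -0.145, 0.045],
  [0, 0, 0, -0.145, 0.045],
  [0, 0, 0, -0.145, 0.045],
])

```text
time: 18.95
position: [0.6111, -0.1747, 0.2474]
eef_rot: [0.993, -0.119, 0.004, -0.003]
wrist_force: [-0.0, -0.3, -3.1]
width: 0.0515
```

Request:
apply_moves([
  [0, 0, 0, -0.145, 0.045],
  [0, 0, 0, -0.145, 0.045],
  [0, 0, 0, -0.145, 0.045],
  [0, 0, 0, -0.145, 0.045],
  [0, 0, 0, -0.145, 0.045],
  [0, 0, 0, -0.145, 0.045],
  [0, 0, 0, -0.145, 0.045],
  [0, 0, 0, -0.145, 0.045],
])

```text
time: 19.75
position: [0.6111, -0.1747, 0.2474]
eef_rot: [0.896, 0.445, 0.005, -0.0]
wrist_force: [0.3, -0.5, -3.2]
width: 0.0515
```

Request:
apply_moves([
  [0, 0, 0, -0.145, 0.045],
  [0, 0, 0, -0.145, 0.045],
  [0, 0, 0, -0.145, 0.045],
  [0, 0, 0, -0.145, 0.045],
  [0, 0, 0, -0.145, 0.045],
  [0, 0, 0, -0.145, 0.045],
  [0, 0, 0, -0.145, 0.045],
  [0, 0, 0, -0.145, 0.045],
])

```text
time: 20.55
position: [0.6111, -0.1747, 0.2474]
eef_rot: [0.505, 0.863, 0.004, 0.002]
wrist_force: [1.1, -1.2, -4.1]
width: 0.0511
```

Request:
apply_moves([
  [0, 0, 0, -0.145, 0.045],
  [0, 0, 0, -0.145, 0.045],
  [0, 0, 0, -0.145, 0.045],
  [0, 0, 0, -0.145, 0.045],
  [0, 0, 0, -0.145, 0.045],
  [0, 0, 0, -0.145, 0.045],
  [0, 0, 0, -0.145, 0.045],
  [0, 0, 0, -0.145, 0.045],
])

```text
time: 21.35
position: [0.6111, -0.1747, 0.2474]
eef_rot: [-0.05, 0.999, 0.002, 0.004]
wrist_force: [-0.4, -0.1, -3.0]
width: 0.0516
```

Run:
```python
from h import *
plan(.6195,.0545,.25)
```

```text
t 21.35 pos [ 0.6111 -0.1747  0.2474] yaw -174.27 tilt [ 0.008  0.005 -1.   ] F [-0.4 -0.1 -3. ] Mz [-0.03 -0.01  0.05] w 0.0516 q6 -2.065
d tool [-0.0313  0.2273 -0.0014] turn(rad) None
```

Request:
apply_moves([
  [-0.0023, 0.017, 0, -0.05, 0.045],
  [-0.005, 0.038, 0, 0, 0.045],
  [-0.006, 0.042, 0, 0, 0.045],
  [-0.006, 0.042, 0, 0, 0.045],
  [-0.006, 0.042, 0, 0, 0.045],
  [-0.004, 0.029, 0, 0, 0.045],
  [-0.002, 0.016, 0, 0, 0.045],
  [0, 0, 0, 0, 0.045],
])

```text
time: 22.15
position: [0.6103, 0.0553, 0.2485]
eef_rot: [-0.073, 0.997, 0.002, 0.004]
wrist_force: [-0.5, -0.0, -2.3]
width: 0.0513
```

Request:
apply_moves([
  [0, 0, 0, 0, 0.045],
  [0, 0, 0, 0, 0.045],
])

```text
time: 22.35
position: [0.6108, 0.051, 0.2485]
eef_rot: [-0.07, 0.998, 0.002, 0.004]
wrist_force: [0.3, 0.7, -3.3]
width: 0.0515
```

Run:
```python
from h import *
plan(.6195,.0545,.20)
s=snap('side')
im=cv2.resize(s['color'][140:290,190:330,::-1],None,fx=5,fy=5,interpolation=cv2.INTER_CUBIC)
cv2.imwrite('pics/s3.png',im)
```

```text
t 22.35 pos [0.6108 0.051  0.2485] yaw -171.95 tilt [ 0.008  0.004 -1.   ] F [ 0.3  0.7 -3.3] Mz [-0.01  0.    0.01] w 0.0515 q6 -1.745
d tool [-0.0087  0.0022  0.0486] turn(rad) None
```

View pics/s3.png

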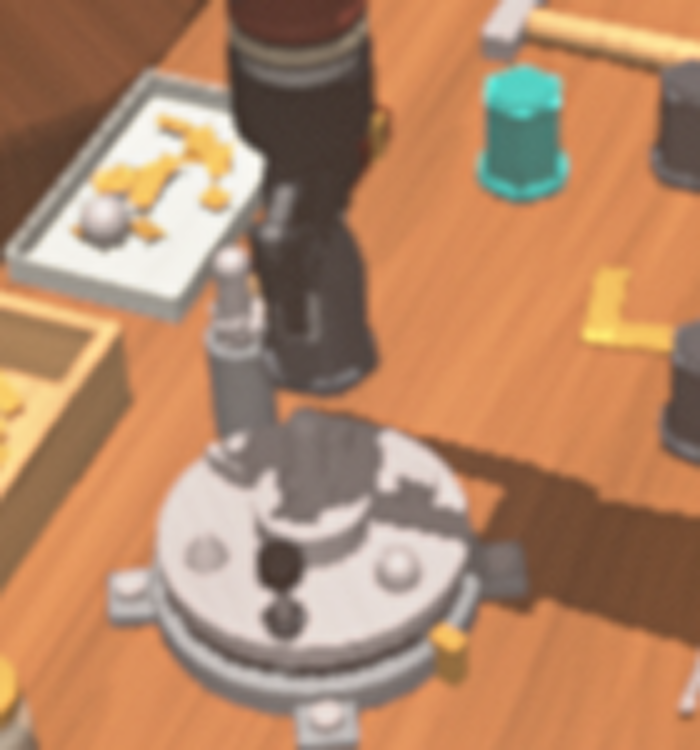

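Request:
apply_moves([
  [-0.0087, 0.0022, 0, 0, 0.045],
  [0, 0, 0.01, 0, 0.045],
  [0, 0, 0.01, 0, 0.045],
  [0, 0, 0.005, 0, 0.045],
  [0, 0, 0, 0, 0.045],
  [0, 0, 0, 0, 0.045],
])

```text
time: 23.0
position: [0.6189, 0.0556, 0.223]
eef_rot: [-0.071, 0.997, 0.002, 0.004]
wrist_force: [-0.6, -0.7, -2.6]
width: 0.0511
```

Run:
```python
from h import *
plan(.6195,.0545,.20)
s=snap('side')
im=cv2.resize(s['color'][170:290,200:320,::-1],None,fx=6,fy=6,interpolation=cv2.INTER_CUBIC)
def dr(p,col): 
    u,v=proj(s,p); cv2.circle(im,(int((u-200+.5)*6),int((v-170+.5)*6)),1,col,-1)
p=np.array(manip.get_obs()['position'])
for a in np.linspace(0,2*np.pi,90):
    dr([p[0]+.033*np.cos(a),p[1]+.033*np.sin(a),p[2]-.0566],(0,255,255))
    dr([.6195+.034*np.cos(a),.0545+.034*np.sin(a),.084],(0,0,255))
    dr([.6195+.011*np.cos(a),.0545+.011*np.sin(a),.15],(0,0,255))
cv2.imwrite('pics/s4.png',im)
```

```text
t 23.0 pos [0.6189 0.0556 0.223 ] yaw -171.89 tilt [ 0.007  0.004 -1.   ] F [-0.6 -0.7 -2.6] Mz [-0.02  0.02 -0.  ] w 0.0511 q6 -1.739
d tool [-0.0002 -0.0012  0.023 ] turn(rad) None
```

View pics/s4.png

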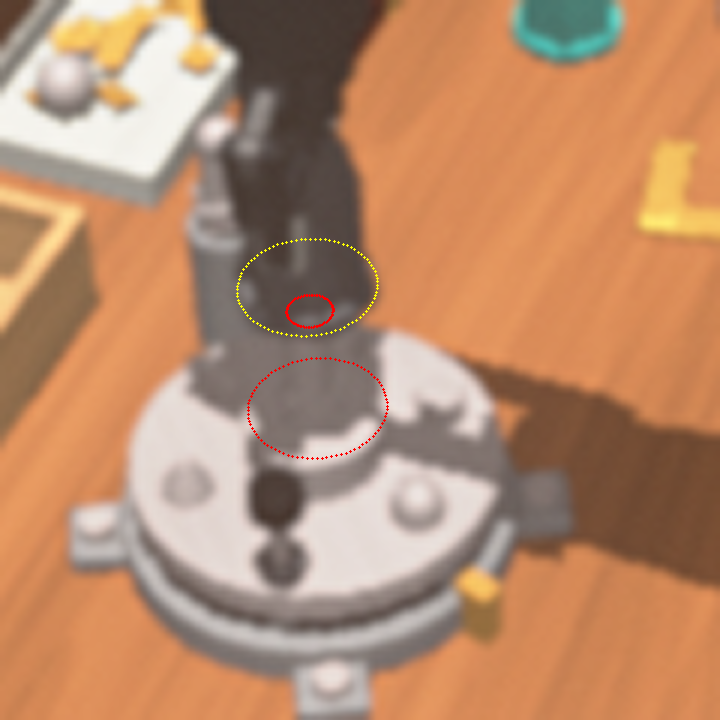

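Request:
apply_moves([
  [0, -0.001, 0.006, 0, 0.045],
  [0, 0, 0.006, 0, 0.045],
  [0, 0, 0.006, 0, 0.045],
  [0, 0, 0.006, 0, 0.045],
  [0, 0, 0, 0, 0.045],
])

```text
time: 23.55
position: [0.6196, 0.055, 0.1984]
eef_rot: [-0.071, 0.997, 0.002, 0.004]
wrist_force: [1.5, 0.6, -4.2]
width: 0.0517
```

Run:
```python
from h import *
plan(.6195,.0545,.165)
```

```text
t 23.55 pos [0.6196 0.055  0.1984] yaw -171.9 tilt [ 0.008  0.005 -1.   ] F [ 1.5  0.6 -4.2] Mz [ 0.12 -0.21 -0.01] w 0.0517 q6 -1.741
d tool [ 0.0004 -0.0007  0.0334] turn(rad) None
```

Request:
apply_moves([
  [0, 0, 0.006, 0, 0.045],
  [0, 0, 0.006, 0, 0.045],
  [0, 0, 0.005, 0, 0.045],
  [0, 0, 0.003, 0, 0.045],
  [0, 0, 0.002, 0, 0.045],
  [0, 0, 0, 0, 0.045],
])

```text
time: 24.15
position: [0.6202, 0.0551, 0.1775]
eef_rot: [-0.071, 0.997, 0.002, 0.005]
wrist_force: [2.9, 1.2, -3.5]
width: 0.0512
```

Request:
apply_moves([
  [0, 0, 0.002, 0, 0.045],
  [0, 0, 0.002, 0, 0.045],
  [0, 0, 0.002, 0, 0.045],
], grip_force=30)

```text
time: 24.45
position: [0.62, 0.056, 0.173]
eef_rot: [-0.071, 0.997, 0.003, 0.005]
wrist_force: [-0.1, 6.0, 5.3]
width: 0.0515
```

Request:
apply_moves([
  [0, 0, 0.001, 0, 0.045],
  [0, 0, 0, 0, 0.045],
])

```text
time: 24.65
position: [0.6196, 0.0566, 0.1709]
eef_rot: [-0.071, 0.997, 0.004, 0.004]
wrist_force: [0.5, 6.6, 0.2]
width: 0.0516
```

Run:
```python
from h import *
plan(.6195,.0545,.165)
```

```text
t 24.65 pos [0.6196 0.0566 0.1709] yaw -171.9 tilt [ 0.008  0.008 -1.   ] F [0.5 6.6 0.2] Mz [ 1.21 -0.15 -0.04] w 0.0516 q6 -1.741
d tool [ 0.0005 -0.0021  0.0059] turn(rad) None
```

Request:
apply_moves([
  [0, 0.002, -0.002, 0, 0.045],
  [0, 0, 0, 0, 0.045],
  [0, 0, 0, 0, 0.045],
])

```text
time: 24.95
position: [0.619, 0.057, 0.172]
eef_rot: [-0.071, 0.997, 0.002, 0.004]
wrist_force: [1.6, 3.5, -2.6]
width: 0.0511
```

Run:
```python
from h import *
plan(.6195,.0545,.165)
```

```text
t 24.95 pos [0.619 0.057 0.172] yaw -171.88 tilt [ 0.007  0.005 -1.   ] F [ 1.6  3.5 -2.6] Mz [ 0.59 -0.27  0.05] w 0.0511 q6 -1.738
d tool [-0.0001 -0.0026  0.007 ] turn(rad) None
```

Request:
apply_moves([
  [0, 0.001, 0, 0, 0.056],
  [0, 0, 0, 0, 0.06],
  [0, 0, 0, 0, 0.06],
  [0, 0, 0, 0, 0.06],
  [0, 0, 0, 0, 0.06],
])

```text
time: 25.45
position: [0.6194, 0.0575, 0.1728]
eef_rot: [-0.071, 0.997, 0.002, 0.004]
wrist_force: [0.4, -0.2, 0.9]
width: 0.0597
```

Run:
```python
from h import *
plan(.6195,.0545,.165)
s=snap('side')
im=cv2.resize(s['color'][170:290,200:320,::-1],None,fx=6,fy=6,interpolation=cv2.INTER_CUBIC)
cv2.imwrite('pics/s5.png',im)
```

```text
t 25.45 pos [0.6194 0.0575 0.1728] yaw -171.9 tilt [ 0.009  0.004 -1.   ] F [ 0.4 -0.2  0.9] Mz [-0.02  0.05 -0.03] w 0.0597 q6 -1.736
d tool [ 0.0004 -0.003   0.0078] turn(rad) None
```

View pics/s5.png

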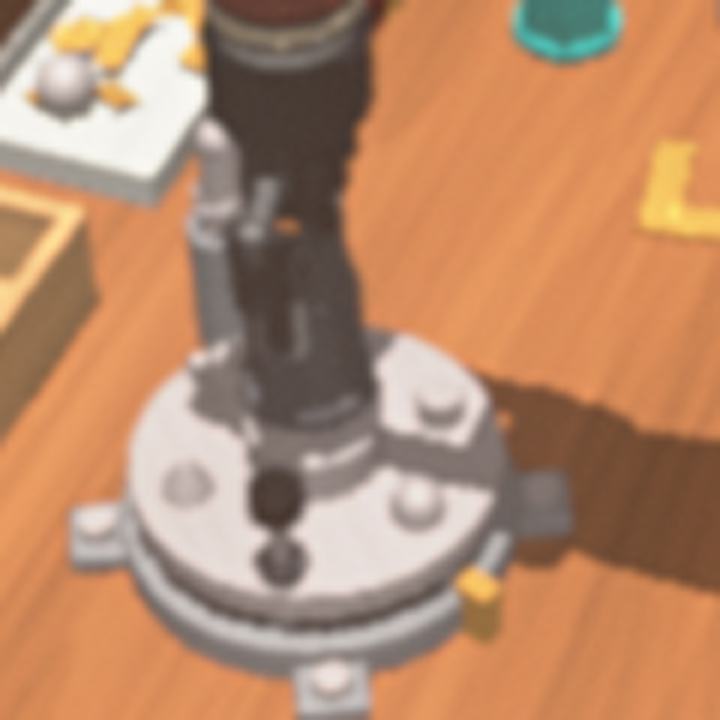

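Request:
apply_moves([
  [0, 0, 0.006, 0, 0.06],
  [0, 0, 0.006, 0, 0.06],
  [0, 0, 0, 0, 0.057],
  [0, 0, 0, 0, 0.054],
  [0, 0, 0, 0, 0.054],
], grip_force=20)

```text
time: 26.0
position: [0.6196, 0.0579, 0.1606]
eef_rot: [-0.071, 0.997, 0.002, 0.004]
wrist_force: [-0.1, 0.2, 0.3]
width: 0.0543
```

Request:
apply_moves([
  [0, 0, 0.0006, 0.12, 0.054],
  [0, 0, 0.0006, 0.12, 0.054],
  [0, 0, 0.0006, 0.12, 0.054],
  [0, 0, 0.0006, 0.12, 0.054],
])

```text
time: 26.4
position: [0.6198, 0.0579, 0.1586]
eef_rot: [0.171, 0.985, 0.003, 0.004]
wrist_force: [0.3, -0.4, 0.0]
width: 0.0538
```

Run:
```python
from h import *
plan(.6195,.0545,.165)
s=snap('side')
im=cv2.resize(s['color'][170:290,200:320,::-1],None,fx=6,fy=6,interpolation=cv2.INTER_CUBIC)
cv2.imwrite('pics/s6.png',im)
```

```text
t 26.4 pos [0.6198 0.0579 0.1586] yaw 160.33 tilt [ 0.009  0.004 -1.   ] F [ 0.3 -0.4  0. ] Mz [-0.03  0.03 -0.05] w 0.0538 q6 -1.251
d tool [-0.0009 -0.0033 -0.0064] turn(rad) None
```

View pics/s6.png

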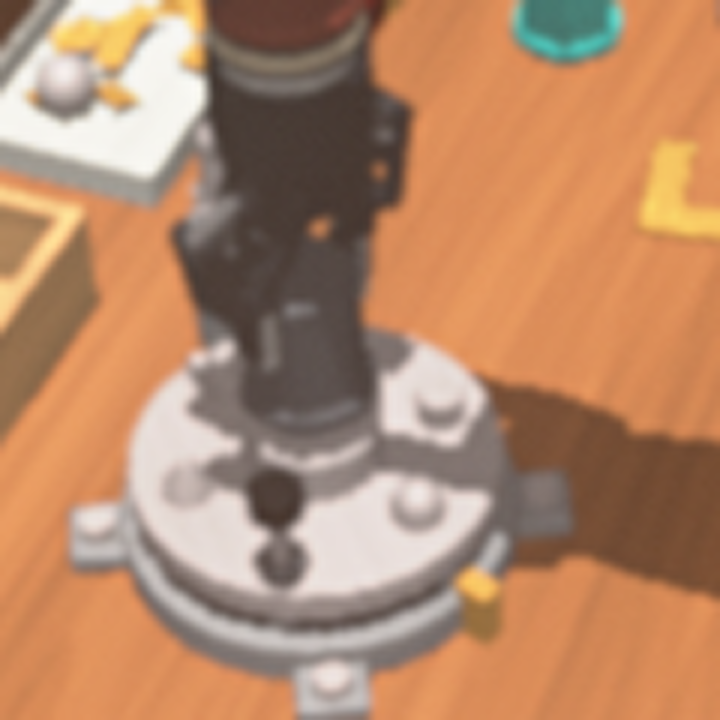

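Request:
apply_moves([
  [0, 0, 0.0006, 0.12, 0.054],
  [0, 0, 0.0006, 0.12, 0.054],
  [0, 0, 0.0006, 0.12, 0.054],
  [0, 0, 0.0006, 0.12, 0.054],
  [0, 0, 0.0006, 0.12, 0.054],
])

```text
time: 26.95
position: [0.6199, 0.0579, 0.1556]
eef_rot: [0.453, 0.891, 0.004, 0.003]
wrist_force: [-0.1, 0.0, -0.4]
width: 0.0537
```

Run:
```python
from h import *
plan(.6195,.0545,.165)
s=snap('side')
im=cv2.resize(s['color'][170:290,200:320,::-1],None,fx=6,fy=6,interpolation=cv2.INTER_CUBIC)
cv2.imwrite('pics/s7.png',im)
```

```text
t 26.95 pos [0.6199 0.0579 0.1556] yaw 126.08 tilt [ 0.009  0.004 -1.   ] F [-0.1  0.  -0.4] Mz [ 0.02 -0.03  0.01] w 0.0537 q6 -0.654
d tool [-0.0025 -0.0022 -0.0094] turn(rad) None
```

View pics/s7.png

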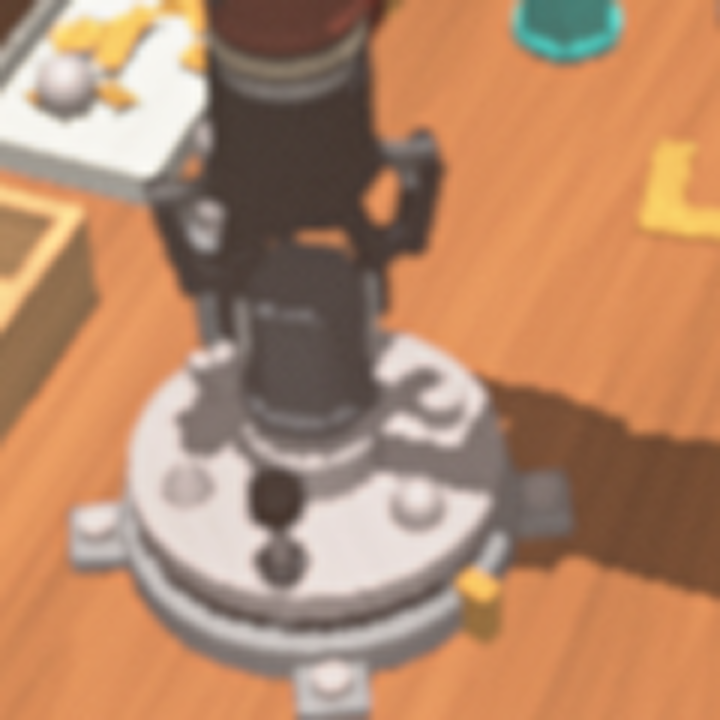

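Request:
apply_moves([
  [0, 0, 0.0006, 0.12, 0.054],
  [0, 0, 0.0006, 0.12, 0.054],
  [0, 0, 0.0006, 0.12, 0.054],
  [0, 0, 0.0006, 0.12, 0.054],
  [0, 0, 0.0006, 0.12, 0.054],
  [0, 0, 0.0006, 0.12, 0.054],
  [0, 0, 0.0006, 0.12, 0.054],
  [0, 0, 0.0006, 0.12, 0.054],
])

```text
time: 27.8
position: [0.6196, 0.058, 0.1506]
eef_rot: [0.813, 0.582, 0.005, 0.001]
wrist_force: [-0.3, 0.0, -1.0]
width: 0.054
```

Run:
```python
from h import *
plan(.6195,.0545,.165)
s=snap('side')
im=cv2.resize(s['color'][170:290,200:320,::-1],None,fx=6,fy=6,interpolation=cv2.INTER_CUBIC)
cv2.imwrite('pics/s8.png',im)
```

```text
t 27.8 pos [0.6196 0.058  0.1506] yaw 71.18 tilt [ 0.009  0.005 -1.   ] F [-0.3  0.  -1. ] Mz [0.01 0.01 0.  ] w 0.054 q6 0.305
d tool [-0.0033  0.0011 -0.0144] turn(rad) None
```

View pics/s8.png

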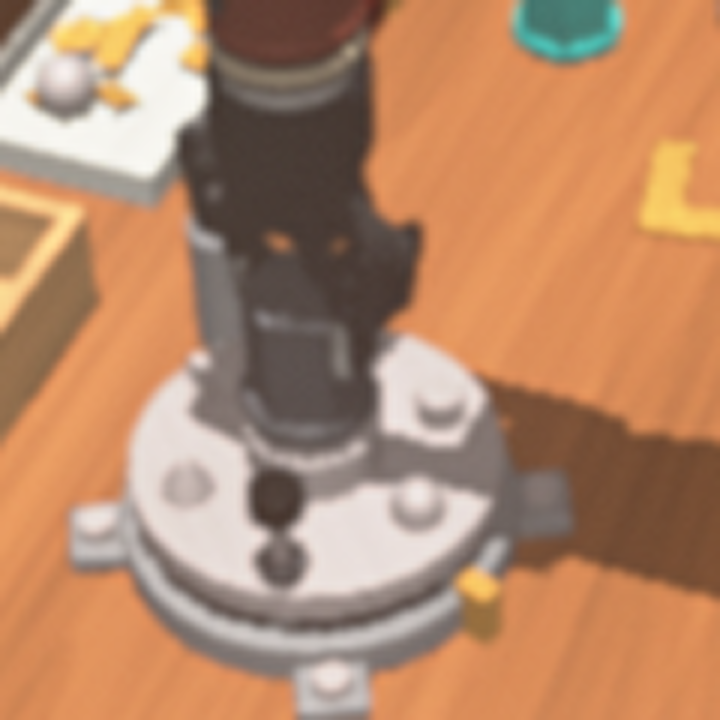

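Request:
apply_moves([
  [0, 0, 0.0006, 0.12, 0.054],
  [0, 0, 0.0006, 0.12, 0.054],
  [0, 0, 0.0006, 0.12, 0.054],
  [0, 0, 0.0006, 0.12, 0.054],
  [0, 0, 0.0006, 0.12, 0.054],
  [0, 0, 0.0006, 0.12, 0.054],
  [0, 0, 0.0006, 0.12, 0.054],
  [0, 0, 0.0006, 0.12, 0.054],
])

```text
time: 28.65
position: [0.6198, 0.0579, 0.1458]
eef_rot: [0.99, 0.141, 0.005, -0.002]
wrist_force: [0.2, -0.6, -0.1]
width: 0.0541
```

Run:
```python
from h import *
plan(.6195,.0545,.165)
s=snap('side')
im=cv2.resize(s['color'][170:290,200:320,::-1],None,fx=6,fy=6,interpolation=cv2.INTER_CUBIC)
cv2.imwrite('pics/s9.png',im)
R=[cv2.imread(f'pics/s{i}.png')[350:520,220:400] for i in (5,6,7,8,9)]
cv2.imwrite('pics/cmp.png',cv2.resize(np.hstack(R),(800,int(800*170/900))))
for r in R: print(r[:,85:95].mean((1,2)).astype(int)[40::4])
```

```text
t 28.65 pos [0.6198 0.0579 0.1458] yaw 16.26 tilt [ 0.009  0.004 -1.   ] F [ 0.2 -0.6 -0.1] Mz [-0.05  0.03  0.01] w 0.0541 q6 1.263
d tool [-0.001   0.0032 -0.0192] turn(rad) None
[ 79  79  79  80  86  95 104 105  97  92  96 107 114 118 119 134 162 189
 199 186 163 143 131 130 127 125 126 137 158 179 196 207 213]
[ 83  83  83  82  86  91 101 106 103  95  91  96 106 115 118 126 146 171
 190 188 168 147 133 131 128 126 126 137 159 180 197 209 214]
[ 82  82  82  82  83  85  95 108 116 110  98  92  96 106 115 133 165 193
 206 195 170 147 133 132 128 125 126 137 159 180 197 209 214]
[ 83  83  82  82  82  83  82  87  97 113 121 117 104  94  96 107 131 155
 178 182 167 147 134 132 129 127 127 138 160 181 198 209 214]
[ 94  91  84  79  78  78  79  79  78  77  77  78  79  80  80  86 100 114
 126 129 126 121 117 116 115 111 107 105 118 142 174 202 213]
```

View pics/cmp.png

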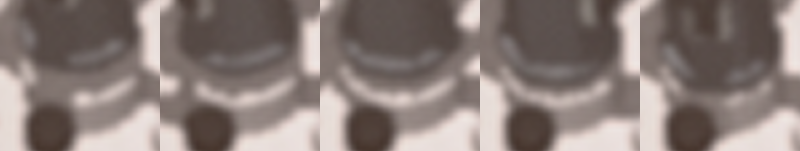

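Request:
apply_moves([
  [0, 0, 0.0006, 0.12, 0.054],
  [0, 0, 0.0006, 0.12, 0.054],
  [0, 0, 0.0006, 0.12, 0.054],
  [0, 0, 0.0006, 0.12, 0.054],
])

```text
time: 29.1
position: [0.6197, 0.058, 0.1434]
eef_rot: [0.995, -0.097, 0.004, -0.003]
wrist_force: [0.3, -0.5, 0.4]
width: 0.0537
```

Run:
```python
from h import *
plan(.6195,.0545,.165)
s=snap('side')
im=cv2.resize(s['color'][170:290,200:320,::-1],None,fx=6,fy=6,interpolation=cv2.INTER_CUBIC)
cv2.imwrite('pics/s10.png',im)
```

```text
t 29.1 pos [0.6197 0.058  0.1434] yaw -11.19 tilt [ 0.009  0.004 -1.   ] F [ 0.3 -0.5  0.4] Mz [-0.03 -0.01  0.02] w 0.0537 q6 1.742
d tool [ 0.0006  0.0033 -0.0216] turn(rad) None
```

View pics/s10.png

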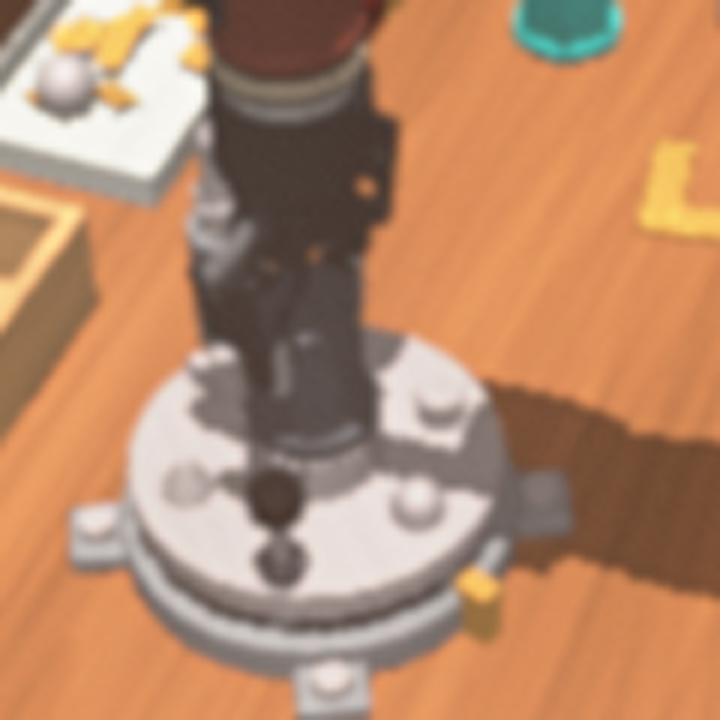

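Request:
apply_moves([
  [0, 0, 0.0006, 0.1, 0.054],
  [0, 0, 0.0005, 0.1, 0.054],
  [0, 0, 0.0005, 0.1, 0.054],
  [0, 0, 0, 0, 0.054],
])

```text
time: 29.55
position: [0.6197, 0.0579, 0.1418]
eef_rot: [0.97, -0.243, 0.004, -0.003]
wrist_force: [0.4, 0.2, -0.1]
width: 0.0539
```

Run:
```python
from h import *
plan(.6195,.0545,.165)
```

```text
t 29.55 pos [0.6197 0.0579 0.1418] yaw -28.13 tilt [ 0.009  0.004 -1.   ] F [ 0.4  0.2 -0.1] Mz [-0.06  0.02  0.03] w 0.0539 q6 2.038
d tool [ 0.0015  0.0029 -0.0232] turn(rad) None
```

Request:
apply_moves([
  [0, 0, 0.0005, 0.1, 0.054],
  [0, 0, 0.0005, 0.1, 0.054],
  [0, 0, 0.0005, 0.1, 0.054],
  [0, 0, 0.0005, 0.1, 0.054],
  [0, 0, 0, 0, 0.054],
])

```text
time: 30.05
position: [0.6207, 0.0579, 0.1411]
eef_rot: [0.902, -0.431, 0.004, -0.004]
wrist_force: [0.7, -0.8, 1.9]
width: 0.0541
```

Run:
```python
from h import *
plan(.6195,.0545,.165)
s=snap('side')
im=cv2.resize(s['color'][170:290,200:320,::-1],None,fx=6,fy=6,interpolation=cv2.INTER_CUBIC)
cv2.imwrite('pics/s11.png',im)
```

```text
t 30.05 pos [0.6207 0.0579 0.1411] yaw -51.07 tilt [ 0.011  0.004 -1.   ] F [ 0.7 -0.8  1.9] Mz [-0.   -0.06  0.01] w 0.0541 q6 2.438
d tool [ 0.0019  0.0028 -0.0239] turn(rad) None
```

View pics/s11.png

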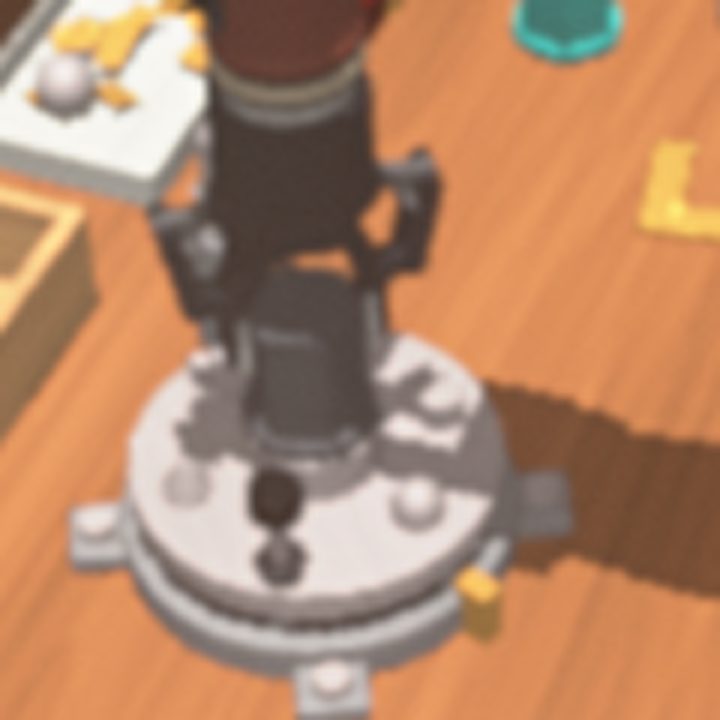

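Run:
```python
from h import *
s=snap('side')
for h in (0,2,5,10,15,18,20,25):
    r=[max(proj(s,[.6198+rr*np.cos(a),.0579+rr*np.sin(a),z])[1] for a in np.linspace(0,6.28,90)) for rr,z in ((.033,.084+h/1000),(.033,.093+h/1000))]
    tp=min(proj(s,[.6198+.026*np.cos(a),.0579+.026*np.sin(a),.164+h/1000])[1] for a in np.linspace(0,6.28,90))
    print(h,[round((v-170+.5)*6,1) for v in r], round((tp-170+.5)*6,1))
for i in (5,6,7,8,9,10,11):
    im=cv2.imread(f'pics/s{i}.png'); 
    print(i,[int(x) for x in im[400:480:3,325:335].mean((1,2))])
```

```text
0 [np.float64(461.8), np.float64(449.0)] 256.5
2 [np.float64(459.0), np.float64(446.1)] 253.5
5 [np.float64(454.7), np.float64(441.8)] 248.9
10 [np.float64(447.6), np.float64(434.6)] 241.2
15 [np.float64(440.4), np.float64(427.4)] 233.5
18 [np.float64(436.1), np.float64(423.0)] 228.8
20 [np.float64(433.2), np.float64(420.1)] 225.7
25 [np.float64(425.9), np.float64(412.8)] 217.9
5 [84, 89, 98, 104, 107, 105, 99, 93, 91, 94, 101, 109, 115, 117, 118, 117, 125, 136, 155, 170, 178, 174, 163, 151, 140, 137, 135]
6 [85, 89, 97, 105, 111, 114, 109, 101, 94, 94, 99, 107, 114, 116, 118, 118, 130, 145, 169, 188, 196, 187, 171, 155, 141, 137, 135]
7 [79, 80, 82, 85, 91, 98, 102, 102, 98, 91, 87, 88, 94, 101, 109, 113, 125, 138, 157, 172, 179, 175, 164, 152, 141, 138, 136]
8 [80, 80, 80, 80, 80, 80, 84, 88, 96, 101, 102, 98, 93, 90, 92, 98, 114, 131, 154, 171, 180, 176, 165, 153, 142, 139, 137]
9 [82, 81, 81, 81, 82, 82, 82, 82, 86, 92, 100, 108, 111, 107, 100, 93, 97, 110, 131, 149, 163, 164, 159, 150, 141, 138, 136]
10 [81, 81, 81, 82, 81, 81, 81, 80, 82, 84, 91, 98, 107, 112, 112, 105, 98, 94, 99, 111, 127, 139, 146, 144, 141, 139, 138]
11 [80, 80, 80, 79, 78, 78, 78, 78, 80, 80, 83, 85, 92, 98, 105, 108, 107, 103, 106, 114, 125, 134, 140, 140, 139, 138, 138]
```

Request:
apply_moves([
  [0, 0, 0, 0, 0.075],
  [0, 0, 0, 0, 0.075],
  [0, 0, 0, -0.14, 0.075],
  [0, 0, 0, -0.14, 0.075],
  [0, 0, 0, -0.14, 0.075],
  [0, 0, 0, -0.14, 0.075],
  [0, 0, 0, -0.14, 0.075],
  [0, 0, 0, -0.14, 0.075],
])

```text
time: 30.95
position: [0.6191, 0.058, 0.139]
eef_rot: [1.0, -0.025, 0.004, -0.002]
wrist_force: [1.1, 0.1, -0.1]
width: 0.0752
```

Request:
apply_moves([
  [0, 0, 0, -0.14, 0.075],
  [0, 0, 0, -0.14, 0.075],
  [0, 0, 0, -0.14, 0.075],
  [0, 0, 0, -0.14, 0.075],
  [0, 0, 0, -0.14, 0.075],
  [0, 0, 0, -0.14, 0.075],
  [0, 0, 0, -0.14, 0.075],
  [0, 0, 0, -0.14, 0.075],
])

```text
time: 31.75
position: [0.6191, 0.058, 0.139]
eef_rot: [0.86, 0.51, 0.004, -0.0]
wrist_force: [-0.1, -0.7, -0.0]
width: 0.0753
```

Request:
apply_moves([
  [0, 0, 0, -0.135, 0.075],
  [0, 0, 0, 0, 0.065],
  [0, 0, 0, 0, 0.054],
  [0, 0, 0, 0, 0.054],
  [0, 0, 0, 0, 0.054],
])

```text
time: 32.25
position: [0.6199, 0.0578, 0.1396]
eef_rot: [0.826, 0.564, 0.005, 0.001]
wrist_force: [0.6, -0.5, 0.2]
width: 0.0542
```

Run:
```python
from h import *
plan(.6195,.0545,.165)
```

```text
t 32.25 pos [0.6199 0.0578 0.1396] yaw 68.6 tilt [ 0.009  0.004 -1.   ] F [ 0.6 -0.5  0.2] Mz [-0.03 -0.09 -0.03] w 0.0542 q6 0.35
d tool [-0.003   0.001  -0.0254] turn(rad) None
```

Request:
apply_moves([
  [0, 0, 0, 0.12, 0.054],
  [0, 0, 0, 0.12, 0.054],
  [0, 0, 0, 0.12, 0.054],
  [0, 0, 0, 0.12, 0.054],
  [0, 0, 0, 0.12, 0.054],
  [0, 0, 0, 0.12, 0.054],
])

```text
time: 32.85
position: [0.6178, 0.0571, 0.1397]
eef_rot: [0.97, 0.243, 0.001, 0.001]
wrist_force: [-4.6, -1.0, 4.2]
width: 0.0542
```

Request:
apply_moves([
  [0, 0, 0, 0.1, 0.054],
  [0, 0, 0, 0.1, 0.054],
  [0, 0, 0, 0, 0.054],
])

```text
time: 33.15
position: [0.6159, 0.0569, 0.1397]
eef_rot: [0.989, 0.148, -0.001, 0.002]
wrist_force: [-9.4, -2.7, 8.0]
width: 0.0547
```

Run:
```python
from h import *
plan(.6195,.0545,.165)
s=snap('side')
im=cv2.resize(s['color'][170:290,200:320,::-1],None,fx=6,fy=6,interpolation=cv2.INTER_CUBIC)
cv2.imwrite('pics/s12.png',im)
for i in (11,12):
    im=cv2.imread(f'pics/s{i}.png'); 
    print(i,[int(x) for x in im[400:480:3,325:335].mean((1,2))])
```

```text
t 33.15 pos [0.6159 0.0569 0.1397] yaw 17.06 tilt [-0.002 -0.004 -1.   ] F [-9.4 -2.7  8. ] Mz [-0.57  1.47  4.29] w 0.0547 q6 1.255
d tool [ 0.0027  0.0034 -0.0253] turn(rad) None
11 [80, 80, 80, 79, 78, 78, 78, 78, 80, 80, 83, 85, 92, 98, 105, 108, 107, 103, 106, 114, 125, 134, 140, 140, 139, 138, 138]
12 [103, 99, 93, 87, 81, 80, 79, 79, 79, 78, 79, 80, 84, 87, 91, 93, 94, 92, 97, 105, 116, 124, 129, 129, 128, 127, 127]
```

View pics/s12.png

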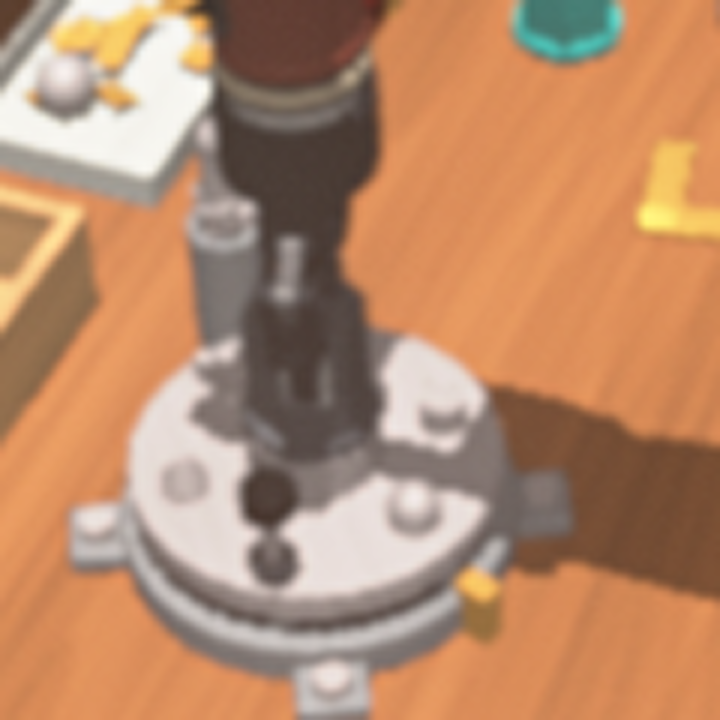

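Request:
apply_moves([
  [0, 0, 0, -0.05, 0.054],
  [0, 0, 0, 0, 0.06],
  [0, 0, 0, 0, 0.075],
  [0, 0, 0, 0, 0.08],
  [0, 0, -0.02, 0, 0.085],
  [0, 0, -0.03, 0, 0.085],
  [0, 0, -0.03, 0, 0.085],
  [0, 0, -0.02, 0, 0.085],
])

```text
time: 34.0
position: [0.6201, 0.0576, 0.2426]
eef_rot: [0.987, 0.163, 0.006, -0.001]
wrist_force: [2.0, 0.2, -0.1]
width: 0.085
```

Run:
```python
from h import *
plan(.4409,-.1594,.245)
s=snap('side'); t=snap('top','t3.png')
im=cv2.resize(s['color'][170:290,200:320,::-1],None,fx=6,fy=6,interpolation=cv2.INTER_CUBIC)
def dr(p,col): 
    u,v=proj(s,p); cv2.circle(im,(int((u-200+.5)*6),int((v-170+.5)*6)),1,col,-1)
for a in np.linspace(0,2*np.pi,90):
    dr([.6198+.033*np.cos(a),.0575+.033*np.sin(a),.084],(0,0,255))
    dr([.6198+.033*np.cos(a),.0575+.033*np.sin(a),.093],(0,0,255))
    dr([.6198+.093*np.cos(a),.0575+.093*np.sin(a),.058],(0,0,255))
cv2.imwrite('pics/s13.png',im)
```

```text
t 34.0 pos [0.6201 0.0576 0.2426] yaw 18.77 tilt [ 0.012  0.005 -1.   ] F [ 2.   0.2 -0.1] Mz [-0.03 -0.03  0.01] w 0.085 q6 1.219
d tool [-0.2395  0.1478 -0.0057] turn(rad) None
```

View pics/s13.png

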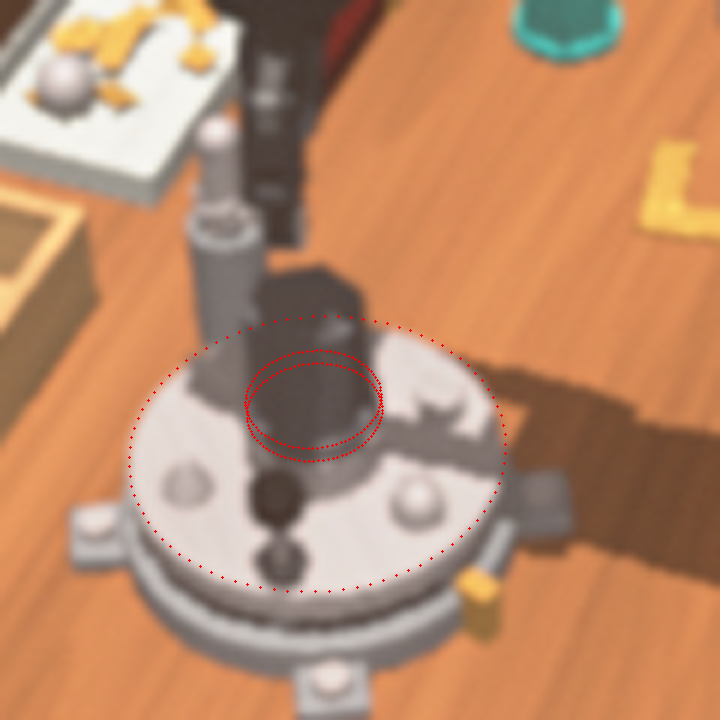

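View pics/t3.png

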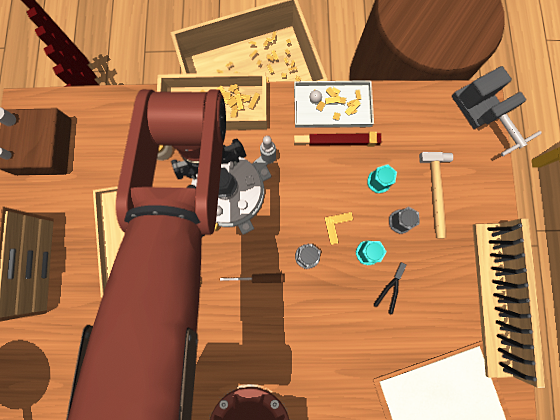

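Request:
apply_moves([
  [-0.017, 0.01, 0, -0.0, 0.085],
  [-0.034, 0.021, 0, 0, 0.085],
  [-0.04, 0.025, 0, 0, 0.085],
  [-0.04, 0.025, 0, 0, 0.085],
  [-0.04, 0.025, 0, 0, 0.085],
  [-0.035, 0.022, 0, 0, 0.085],
  [-0.023, 0.013, 0, 0, 0.085],
  [-0.01, 0.006, 0, 0, 0.085],
])

```text
time: 34.9
position: [0.438, -0.1597, 0.2356]
eef_rot: [0.987, 0.162, 0.004, -0.002]
wrist_force: [0.0, -0.2, 0.3]
width: 0.0852
```

Request:
apply_moves([
  [0, 0, 0.02, -0.13, 0.085],
  [0, 0, 0.03, -0.13, 0.085],
  [0, 0, 0.03, -0.13, 0.085],
  [0, 0, 0.02, -0.13, 0.085],
  [0, 0, 0, 0, 0.085],
  [0, 0, 0, 0, 0.085],
  [0, 0, 0, 0, 0.085],
])

```text
time: 35.6
position: [0.4421, -0.1585, 0.1384]
eef_rot: [0.912, 0.411, 0.006, 0.001]
wrist_force: [0.9, -0.7, 0.0]
width: 0.0853
```

Run:
```python
from h import *
plan(.4409,-.158,.055,48.5)
s=snap('side'); t=snap('top','t4.png')
im=cv2.resize(s['color'][130:260,280:420,::-1],None,fx=5,fy=5,interpolation=cv2.INTER_CUBIC)
cv2.imwrite('pics/s14.png',im)
```

```text
t 35.6 pos [ 0.4421 -0.1585  0.1384] yaw 48.52 tilt [ 0.011  0.003 -1.   ] F [ 0.9 -0.7  0. ] Mz [-0.02  0.02 -0.  ] w 0.0853 q6 0.221
d tool [-0.0012 -0.0017  0.0834] turn(rad) 0.0003
```

View pics/s14.png

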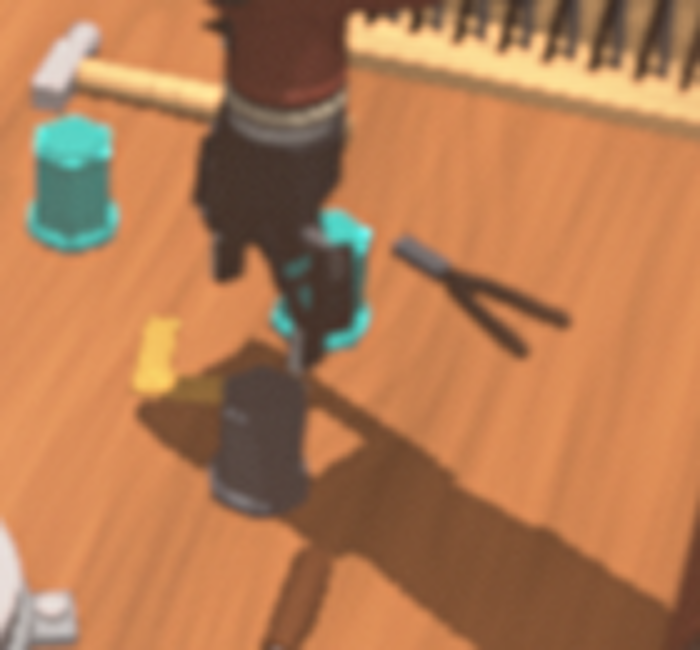

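View pics/t4.png

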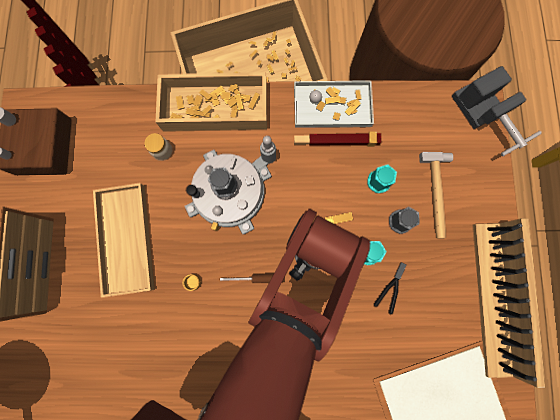

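Request:
apply_moves([
  [-0.001, -0.001, 0.02, 0, 0.085],
  [0, 0, 0.025, 0, 0.085],
  [0, 0, 0.02, 0, 0.085],
  [0, 0, 0.01, 0, 0.085],
  [0, 0, 0.006, 0, 0.08],
  [0, 0, 0, 0, 0.07],
  [0, 0, 0, 0, 0.06],
  [0, 0, 0, 0, 0.052],
])

```text
time: 36.5
position: [0.4401, -0.1577, 0.057]
eef_rot: [0.911, 0.411, 0.005, -0.001]
wrist_force: [-1.1, 1.2, 1.8]
width: 0.0522
```

Request:
apply_moves([
  [0, 0, 0, 0, 0.045],
  [0, 0, 0, 0, 0.045],
  [0, 0, 0, 0, 0.045],
  [0, 0, 0, 0, 0.045],
], grip_force=40)

```text
time: 36.9
position: [0.4404, -0.1579, 0.0572]
eef_rot: [0.911, 0.411, 0.005, -0.0]
wrist_force: [-1.2, 2.7, 6.2]
width: 0.0511
```

Run:
```python
from h import *
t=snap('top'); hsv=cv2.cvtColor(t['color'],cv2.COLOR_RGB2HSV)
im=cv2.resize(t['color'][175:305,80:170,::-1],None,fx=4.5,fy=4.5,interpolation=cv2.INTER_CUBIC); cv2.imwrite('pics/tray.png',im)
for n,(u,v) in dict(tl=(94.5,191),tr=(144.5,184),br=(154,291),bl=(103,297)).items(): print(n,onz(t,u,v,.034))
plan()
```

```text
tl [0.6190325  0.41854699 0.034     ]
tr [0.63656832 0.28073374 0.034     ]
br [0.35129696 0.24344281 0.034     ]
bl [0.33612566 0.37801535 0.034     ]
t 36.95 pos [ 0.4404 -0.1579  0.0572] yaw 48.59 tilt [ 0.009  0.005 -1.   ] F [-2.2  1.2  5.8] Mz [0.47 0.56 0.09] w 0.0515 q6 0.216
d tool [0. 0. 0.] turn(rad) None
```

View pics/tray.png

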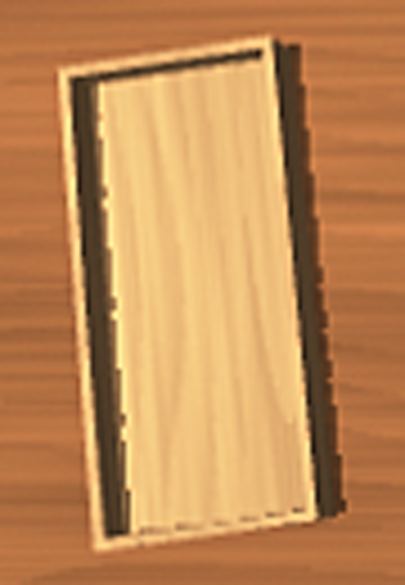

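Request:
apply_moves([
  [0, 0, -0.015, 0, 0.045],
  [0, 0, -0.03, -0.14, 0.045],
  [0, 0, -0.04, -0.14, 0.045],
  [0, 0, -0.04, -0.14, 0.045],
  [0, 0, -0.02, -0.14, 0.045],
  [0, 0, 0, -0.14, 0.045],
  [0, 0, 0, -0.14, 0.045],
  [0, 0, 0, -0.02, 0.045],
])

```text
time: 37.75
position: [0.4384, -0.1585, 0.2006]
eef_rot: [0.657, 0.754, 0.004, 0.002]
wrist_force: [0.6, 0.2, -3.4]
width: 0.0513
```

Run:
```python
from h import *
plan(.4266,.3237,.2,98)
```

```text
t 37.75 pos [ 0.4384 -0.1585  0.2006] yaw 97.92 tilt [ 0.008  0.004 -1.   ] F [ 0.6  0.2 -3.4] Mz [-0.    0.06  0.01] w 0.0513 q6 -0.644
d tool [0.4792 0.0547 0.0026] turn(rad) -0.0014
```

Request:
apply_moves([
  [0.02, 0.002, 0, 0, 0.045],
  [0.04, 0.0046, 0, 0, 0.045],
  [0.04, 0.0046, 0, 0, 0.045],
  [0.04, 0.0046, 0, 0, 0.045],
  [0.04, 0.0046, 0, 0, 0.045],
  [0.04, 0.0046, 0, 0, 0.045],
  [0.04, 0.0046, 0, 0, 0.045],
  [0.04, 0.0046, 0, 0, 0.045],
])

```text
time: 38.55
position: [0.4309, 0.1447, 0.2017]
eef_rot: [0.658, 0.753, 0.004, 0.002]
wrist_force: [1.3, -0.4, -3.2]
width: 0.0515
```

Request:
apply_moves([
  [0.04, 0.0046, 0, 0, 0.045],
  [0.04, 0.0046, 0, 0, 0.045],
  [0.04, 0.0046, 0, 0, 0.045],
  [0.04, 0.0046, 0, 0, 0.045],
  [0.02, 0.002, 0, 0, 0.045],
  [0, 0, 0, 0, 0.045],
  [0, 0, 0, 0, 0.045],
  [0, 0, 0, 0, 0.045],
])

```text
time: 39.35
position: [0.4269, 0.3232, 0.2024]
eef_rot: [0.657, 0.753, 0.004, 0.002]
wrist_force: [0.4, 0.0, -3.8]
width: 0.0517
```

Run:
```python
from h import *
plan(.4266,.3237,.064,98)
s=snap('side')
im=cv2.resize(s['color'][210:410,180:400,::-1],None,fx=3.5,fy=3.5,interpolation=cv2.INTER_CUBIC)
cv2.imwrite('pics/s15.png',im)
```

```text
t 39.35 pos [0.4269 0.3232 0.2024] yaw 97.78 tilt [ 0.007  0.003 -1.   ] F [ 0.4  0.  -3.8] Mz [ 0.02  0.01 -0.02] w 0.0517 q6 0.382
d tool [ 0.0002 -0.0013  0.1384] turn(rad) -0.0038
```

View pics/s15.png

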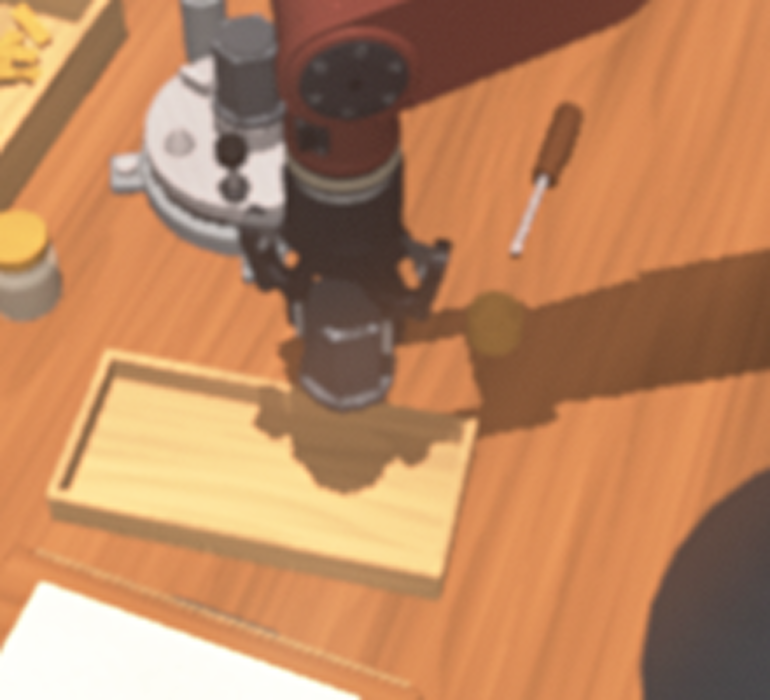

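Request:
apply_moves([
  [0, 0, 0.02, 0, 0.045],
  [0, 0, 0.03, 0, 0.045],
  [0, 0, 0.03, 0, 0.045],
  [0, 0, 0.025, 0, 0.045],
  [0, 0, 0.015, 0, 0.045],
  [0, 0, 0.008, 0, 0.045],
  [0, 0, 0.004, 0, 0.045],
  [0, 0, 0, 0, 0.045],
])

```text
time: 40.2
position: [0.429, 0.325, 0.0717]
eef_rot: [0.657, 0.754, 0.005, 0.002]
wrist_force: [1.3, 0.3, -3.5]
width: 0.0518
```

Request:
apply_moves([
  [0, 0, 0.002, 0, 0.045],
  [0, 0, 0.002, 0, 0.045],
  [0, 0, 0.002, 0, 0.045],
  [0, 0, 0, 0, 0.045],
])

```text
time: 40.6
position: [0.4283, 0.325, 0.0652]
eef_rot: [0.657, 0.754, 0.004, 0.002]
wrist_force: [-0.4, -0.2, -3.9]
width: 0.0516
```

Request:
apply_moves([
  [0, 0, 0.001, 0, 0.045],
  [0, 0, 0.001, 0, 0.045],
  [0, 0, 0.0005, 0, 0.045],
])

```text
time: 40.9
position: [0.4285, 0.3251, 0.0634]
eef_rot: [0.657, 0.754, 0.004, 0.002]
wrist_force: [-1.5, -1.5, 4.1]
width: 0.0516
```

Request:
apply_moves([
  [0, 0, 0, 0, 0.055],
  [0, 0, 0, 0, 0.062],
  [0, 0, 0, 0, 0.066],
  [0, 0, -0.02, 0, 0.068],
  [0, 0, -0.03, 0, 0.07],
  [0, 0, -0.04, 0, 0.08],
  [0, 0, -0.04, 0, 0.085],
  [0, 0, -0.04, 0, 0.085],
])

```text
time: 41.7
position: [0.4268, 0.3241, 0.2344]
eef_rot: [0.657, 0.754, 0.005, 0.002]
wrist_force: [1.0, 0.4, -0.1]
width: 0.0854
```

Run:
```python
from h import *
plan(.5285,-.414,.235)
s=snap('side','s16.png'); t=snap('top','t5.png')
```

```text
t 41.7 pos [0.4268 0.3241 0.2344] yaw 97.87 tilt [ 0.009  0.005 -1.   ] F [ 1.   0.4 -0.1] Mz [ 0.   -0.06  0.  ] w 0.0854 q6 0.381
d tool [-7.451e-01 -4.000e-04 -3.200e-03] turn(rad) None
```

View pics/t5.png

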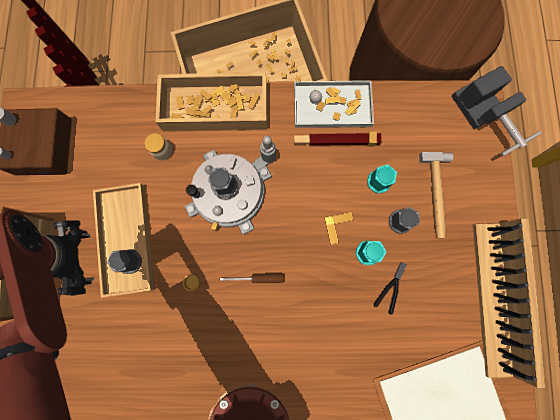

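View pics/s16.png

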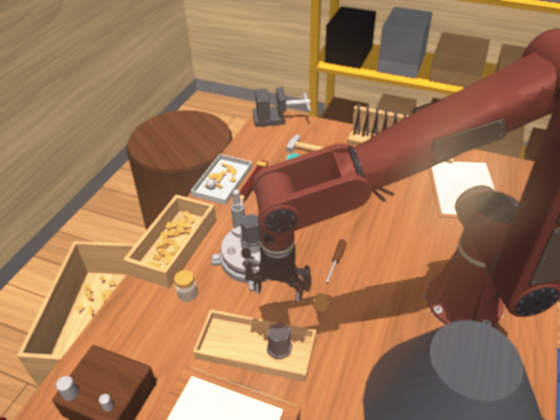

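Request:
apply_moves([
  [-0.02, 0, 0, 0, 0.085],
  [-0.04, 0, 0, 0, 0.085],
  [-0.045, 0, 0, 0, 0.085],
  [-0.045, 0, 0, 0, 0.085],
  [-0.045, 0, 0, 0, 0.085],
  [-0.045, 0, 0, 0, 0.085],
  [-0.045, 0, 0, 0, 0.085],
  [-0.045, 0, 0, 0, 0.085],
])

```text
time: 42.6
position: [0.472, -0.0044, 0.2313]
eef_rot: [0.657, 0.754, 0.005, 0.002]
wrist_force: [0.9, -0.9, -0.2]
width: 0.085
```

Request:
apply_moves([
  [-0.045, 0, 0, 0, 0.085],
  [-0.045, 0, 0, 0, 0.085],
  [-0.045, 0, 0, 0, 0.085],
  [-0.045, 0, 0, 0, 0.085],
  [-0.045, 0, 0, 0, 0.085],
  [-0.045, 0, 0, 0, 0.085],
  [-0.045, 0, 0, 0, 0.085],
  [-0.045, 0, 0, 0, 0.085],
])

```text
time: 43.4
position: [0.5213, -0.3611, 0.2297]
eef_rot: [0.657, 0.754, 0.005, 0.002]
wrist_force: [1.0, 0.1, 1.1]
width: 0.085
```

Request:
apply_moves([
  [-0.035, 0, 0, 0, 0.085],
  [-0.02, 0, 0, 0, 0.085],
  [0, 0, 0, -0.13, 0.085],
  [0, 0, 0, -0.13, 0.085],
  [0, 0, 0, -0.126, 0.085],
  [0, 0, 0, 0, 0.085],
  [0, 0, 0, 0, 0.085],
])

```text
time: 44.1
position: [0.5289, -0.4136, 0.2297]
eef_rot: [0.501, 0.865, 0.004, 0.002]
wrist_force: [0.7, 0.7, -0.5]
width: 0.0849
```

Run:
```python
from h import *
s=snap('side'); t=snap('top','t6.png')
im=cv2.resize(s['color'][90:230,260:420,::-1],None,fx=4.5,fy=4.5,interpolation=cv2.INTER_CUBIC)
cv2.imwrite('pics/s17.png',im)
plan(.5285,-.414,.055,120)
```

```text
t 44.2 pos [ 0.529  -0.4136  0.23  ] yaw 119.9 tilt [ 0.008  0.005 -1.   ] F [-0.3 -0.1 -0. ] Mz [-0.    0.05  0.02] w 0.085 q6 -1.296
d tool [-1.00e-04 -2.30e-03  1.75e-01] turn(rad) -0.0018
```

View pics/s17.png

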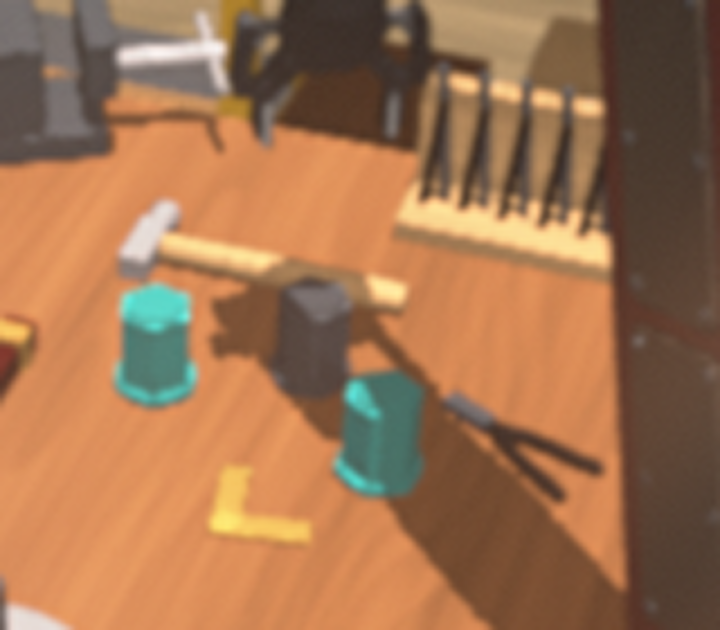

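View pics/t6.png

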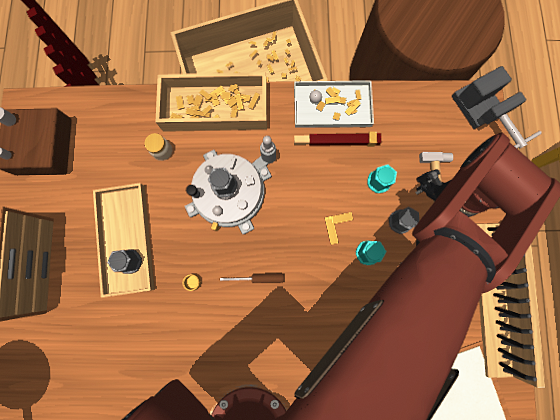

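Request:
apply_moves([
  [0, -0.001, 0.02, 0, 0.085],
  [0, 0, 0.03, 0, 0.085],
  [0, 0, 0.025, 0, 0.085],
  [0, 0, 0.01, 0, 0.085],
  [0, 0, 0, 0, 0.085],
  [0, 0, 0, 0, 0.085],
  [0, 0, 0, 0, 0.085],
])

```text
time: 44.9
position: [0.53, -0.4149, 0.1475]
eef_rot: [0.5, 0.866, 0.004, 0.004]
wrist_force: [-0.1, 0.2, 0.1]
width: 0.0853
```

Run:
```python
from h import *
s=snap('side')
im=cv2.resize(s['color'][90:230,260:420,::-1],None,fx=4.5,fy=4.5,interpolation=cv2.INTER_CUBIC)
cv2.imwrite('pics/s18.png',im)
plan(.5285,-.414,.056,120)
```

```text
t 44.95 pos [ 0.5299 -0.4149  0.1476] yaw 119.98 tilt [ 0.011  0.002 -1.   ] F [-0.6  1.  -0.4] Mz [-0.02  0.04  0.01] w 0.0847 q6 -1.3
d tool [ 0.0019 -0.0017  0.0916] turn(rad) -0.0004
```

View pics/s18.png

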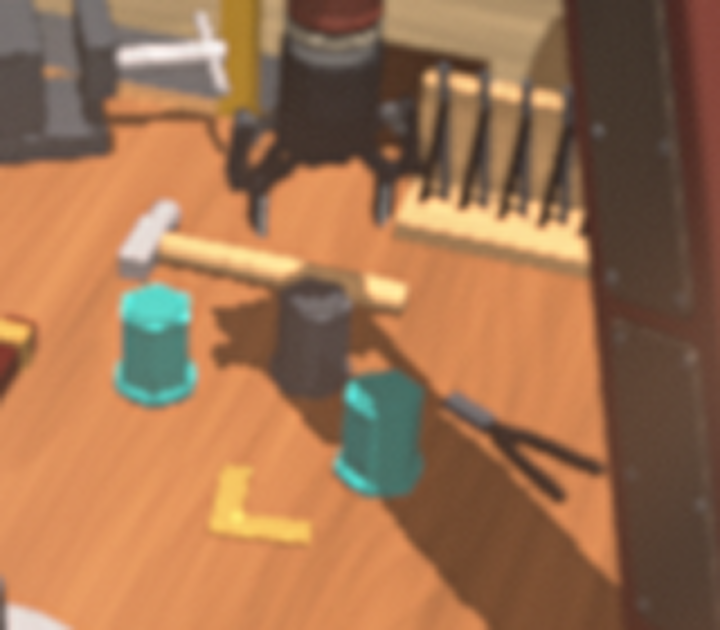

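Request:
apply_moves([
  [0.001, -0.001, 0.02, 0, 0.085],
  [0, 0, 0.025, 0, 0.085],
  [0, 0, 0.025, 0, 0.085],
  [0, 0, 0.013, 0, 0.085],
  [0, 0, 0.007, 0, 0.085],
  [0, 0, 0, 0, 0.075],
  [0, 0, 0, 0, 0.062],
  [0, 0, 0, 0, 0.054],
])

```text
time: 45.75
position: [0.5293, -0.4141, 0.0571]
eef_rot: [0.5, 0.866, 0.004, 0.004]
wrist_force: [0.4, 0.3, 1.0]
width: 0.0538
```

Request:
apply_moves([
  [0, 0, 0, 0, 0.045],
  [0, 0, 0, 0, 0.045],
  [0, 0, 0, 0, 0.045],
  [0, 0, 0, 0, 0.045],
])

```text
time: 46.15
position: [0.5296, -0.4141, 0.0573]
eef_rot: [0.5, 0.866, 0.004, 0.004]
wrist_force: [2.1, 0.7, 5.4]
width: 0.0514
```

Request:
apply_moves([
  [0, 0, -0.01, 0, 0.045],
  [0, 0, -0.03, 0, 0.045],
  [0, 0, -0.04, 0, 0.045],
  [0, 0, -0.04, 0, 0.045],
  [0, 0, -0.03, 0, 0.045],
  [0, 0, 0, 0, 0.045],
])

```text
time: 46.75
position: [0.529, -0.416, 0.2111]
eef_rot: [0.5, 0.866, 0.003, 0.007]
wrist_force: [1.0, -1.1, -3.0]
width: 0.0515
```

Run:
```python
from h import *
plan(.5454,.3403,.205,98)
s=snap('side','s19.png');t=snap('top','t7.png')
```

```text
t 46.75 pos [ 0.529  -0.416   0.2111] yaw 119.98 tilt [ 0.015 -0.003 -1.   ] F [ 1.  -1.1 -3. ] Mz [-0.08 -0.    0.04] w 0.0515 q6 -1.301
d tool [0.6469 0.3921 0.0044] turn(rad) 0.3837
```

View pics/s19.png

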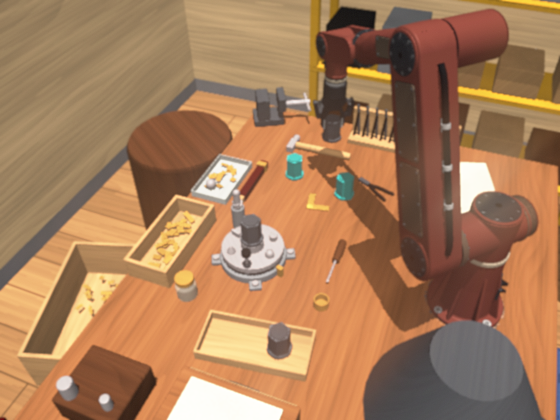

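Request:
apply_moves([
  [0, 0, -0.03, 0, 0.045],
  [0.019, 0.0115, -0.015, 0, 0.045],
  [0.038, 0.023, 0, 0, 0.045],
  [0.038, 0.023, 0, 0, 0.045],
  [0.038, 0.023, 0, 0, 0.045],
  [0.038, 0.023, 0, 0, 0.045],
  [0.038, 0.023, 0, 0, 0.045],
  [0.038, 0.023, 0, 0, 0.045],
])

```text
time: 47.65
position: [0.5299, -0.1228, 0.247]
eef_rot: [0.5, 0.866, 0.003, -0.001]
wrist_force: [0.9, 0.0, -3.4]
width: 0.0515
```

Request:
apply_moves([
  [0.038, 0.023, 0, 0, 0.045],
  [0.038, 0.023, 0, 0, 0.045],
  [0.038, 0.023, 0, 0, 0.045],
  [0.038, 0.023, 0, 0, 0.045],
  [0.038, 0.023, 0, 0, 0.045],
  [0.038, 0.023, 0, 0, 0.045],
  [0.038, 0.023, 0, 0, 0.045],
  [0.038, 0.023, 0, 0, 0.045],
])

```text
time: 48.45
position: [0.5373, 0.231, 0.2484]
eef_rot: [0.5, 0.866, 0.001, -0.0]
wrist_force: [1.4, 0.6, -2.2]
width: 0.0513
```

Request:
apply_moves([
  [0.038, 0.023, 0, 0, 0.045],
  [0.038, 0.023, 0, 0, 0.045],
  [0.019, 0.0115, 0, 0, 0.045],
  [0, 0, 0.02, 0.13, 0.045],
  [0, 0, 0.02, 0.13, 0.045],
  [0, 0, 0.02, 0.124, 0.045],
  [0, 0, 0, 0, 0.045],
  [0, 0, 0, 0, 0.045],
])

```text
time: 49.25
position: [0.5408, 0.3402, 0.1901]
eef_rot: [0.655, 0.755, 0.001, 0.0]
wrist_force: [0.5, 0.3, -2.9]
width: 0.0517
```

Run:
```python
from h import *
plan(.5454,.3403,.0635,98)
s=snap('side','s20.png')
im=cv2.resize(s['color'][210:410,180:400,::-1],None,fx=3.5,fy=3.5,interpolation=cv2.INTER_CUBIC)
cv2.imwrite('pics/s20.png',im)
```

```text
t 49.25 pos [0.5408 0.3402 0.1901] yaw 98.14 tilt [ 0.002  0.001 -1.   ] F [ 0.5  0.3 -2.9] Mz [ 0.    0.03 -0.01] w 0.0517 q6 0.31
d tool [-0.0007  0.0042  0.1266] turn(rad) 0.0024
```

View pics/s20.png

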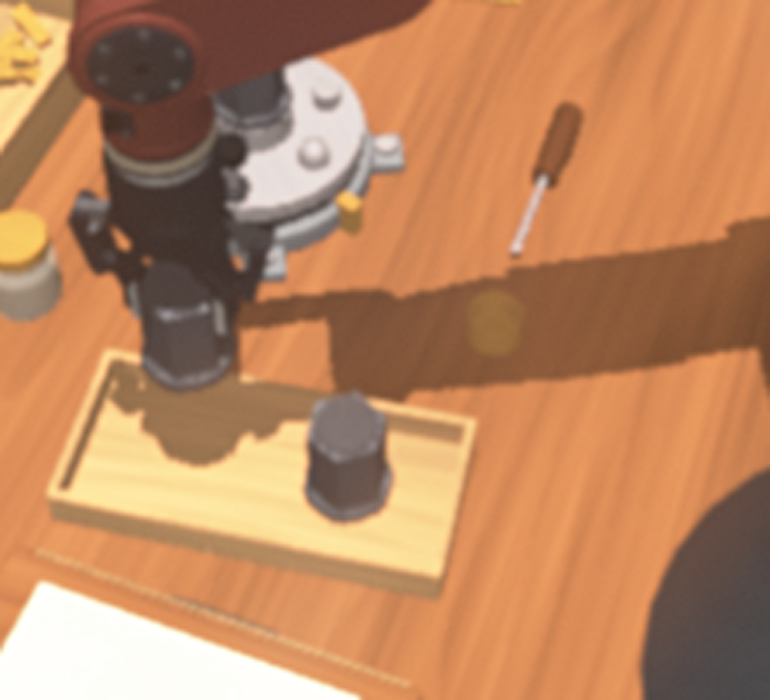

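Request:
apply_moves([
  [0, 0.004, 0.02, 0, 0.045],
  [0, 0, 0.03, 0, 0.045],
  [0, 0, 0.03, 0, 0.045],
  [0, 0, 0.02, 0, 0.045],
  [0, 0, 0.01, 0, 0.045],
  [0, 0, 0.006, 0, 0.045],
  [0, 0, 0.004, 0, 0.045],
  [0, 0, 0, 0, 0.045],
])

```text
time: 50.1
position: [0.5486, 0.3426, 0.0747]
eef_rot: [0.656, 0.755, 0.005, 0.002]
wrist_force: [-1.1, 0.1, -3.2]
width: 0.0515
```

Request:
apply_moves([
  [0, 0, 0.002, 0, 0.045],
  [0, 0, 0.002, 0, 0.045],
  [0, 0, 0, 0, 0.045],
])

```text
time: 50.4
position: [0.548, 0.3424, 0.0701]
eef_rot: [0.656, 0.755, 0.005, 0.002]
wrist_force: [0.7, -0.4, -2.8]
width: 0.0515
```

Request:
apply_moves([
  [0, 0, 0.002, 0, 0.045],
  [0, 0, 0.002, 0, 0.045],
  [0, 0, 0.001, 0, 0.045],
  [0, 0, 0.001, 0, 0.045],
  [0, 0, 0, 0, 0.045],
])

```text
time: 50.9
position: [0.5478, 0.3423, 0.0636]
eef_rot: [0.656, 0.755, 0.004, 0.002]
wrist_force: [0.7, -0.2, -2.4]
width: 0.0516
```

Request:
apply_moves([
  [0, 0, 0.001, 0, 0.045],
  [0, 0, 0, 0, 0.045],
  [0, 0, 0, 0, 0.055],
  [0, 0, 0, 0, 0.062],
  [0, 0, 0, 0, 0.066],
  [0, 0, -0.02, 0, 0.068],
  [0, 0, -0.03, 0, 0.07],
  [0, 0, -0.04, 0, 0.08],
])

```text
time: 51.7
position: [0.5456, 0.3412, 0.1514]
eef_rot: [0.656, 0.755, 0.002, 0.001]
wrist_force: [0.1, 0.3, 0.2]
width: 0.0798
```

Request:
apply_moves([
  [0, 0, -0.04, 0, 0.085],
  [0, 0, -0.04, 0, 0.085],
  [-0.03, 0.02, 0, 0, 0.085],
  [-0.04, 0.04, 0, 0, 0.085],
  [-0.04, 0.04, 0, 0, 0.085],
  [-0.04, 0.04, 0, 0, 0.085],
  [-0.04, 0.02, 0, 0, 0.085],
  [-0.03, 0.0, 0, 0, 0.085],
])

```text
time: 52.5
position: [0.7227, 0.155, 0.2334]
eef_rot: [0.657, 0.754, 0.005, 0.003]
wrist_force: [-0.7, 0.2, 0.0]
width: 0.0849
```

Run:
```python
from h import *
plan(.35,-.35,.25)
```

```text
t 52.5 pos [0.7227 0.155  0.2334] yaw 97.89 tilt [ 0.011  0.004 -1.   ] F [-0.7  0.2  0. ] Mz [ 0.05 -0.02 -0.03] w 0.0849 q6 -0.023
d tool [-0.4491 -0.4382 -0.0227] turn(rad) None
```

Request:
apply_moves([
  [-0.016, -0.016, -0.02, 0, 0.085],
  [-0.032, -0.031, 0, 0, 0.085],
  [-0.032, -0.031, 0, 0, 0.085],
  [-0.032, -0.031, 0, 0, 0.085],
  [-0.032, -0.031, 0, 0, 0.085],
  [-0.032, -0.031, 0, 0, 0.085],
  [-0.032, -0.031, 0, 0, 0.085],
  [-0.032, -0.031, 0, 0, 0.085],
])

```text
time: 53.3
position: [0.5212, -0.1136, 0.251]
eef_rot: [0.656, 0.755, 0.005, 0.002]
wrist_force: [0.5, -0.9, -0.0]
width: 0.0852
```

Request:
apply_moves([
  [-0.032, -0.031, 0, 0, 0.085],
  [-0.032, -0.031, 0, 0, 0.085],
  [-0.032, -0.031, 0, 0, 0.085],
  [-0.032, -0.031, 0, 0, 0.085],
  [-0.032, -0.031, 0, 0, 0.085],
  [-0.032, -0.031, 0, 0, 0.085],
  [-0.016, -0.016, 0, 0, 0.085],
  [0, 0, 0, 0, 0.085],
])

```text
time: 54.1
position: [0.3495, -0.3488, 0.2486]
eef_rot: [0.658, 0.753, 0.004, 0.002]
wrist_force: [-0.1, 0.3, 0.1]
width: 0.0849
```

Run:
```python
from h import *
plan()
s=snap('side','sF.png'); t=snap('top','tF.png')
a=cv2.resize(t['color'][140:240,150:290,::-1],None,fx=5.5,fy=5.5,interpolation=cv2.INTER_CUBIC); cv2.imwrite('pics/tFc.png',a)
a=cv2.resize(s['color'][180:300,190:340,::-1],None,fx=5,fy=5,interpolation=cv2.INTER_CUBIC); cv2.imwrite('pics/sFc.png',a)
```

```text
t 54.1 pos [ 0.3495 -0.3488  0.2486] yaw 97.73 tilt [ 0.009  0.003 -1.   ] F [-0.1  0.3  0.1] Mz [ 0.07 -0.03 -0.02] w 0.0849 q6 -1.069
d tool [0. 0. 0.] turn(rad) None
```

View pics/tF.png

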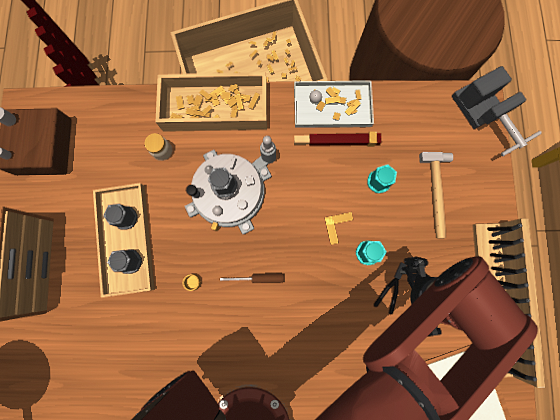

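View pics/tFc.png

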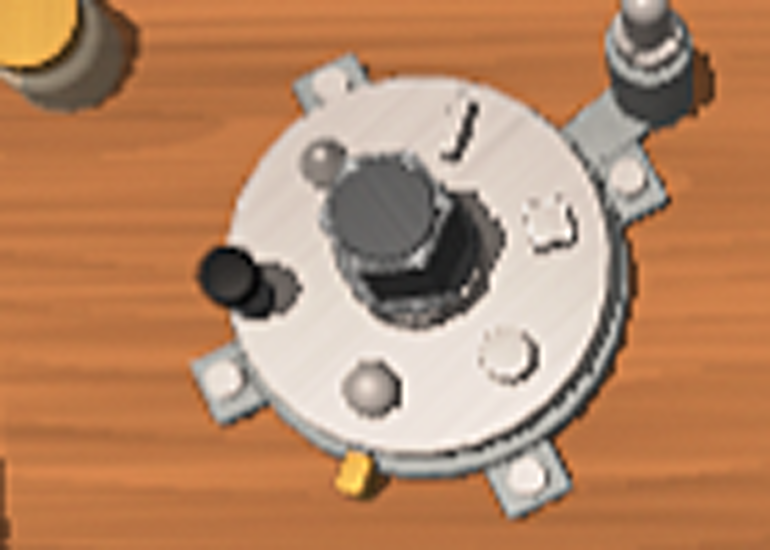

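View pics/sFc.png

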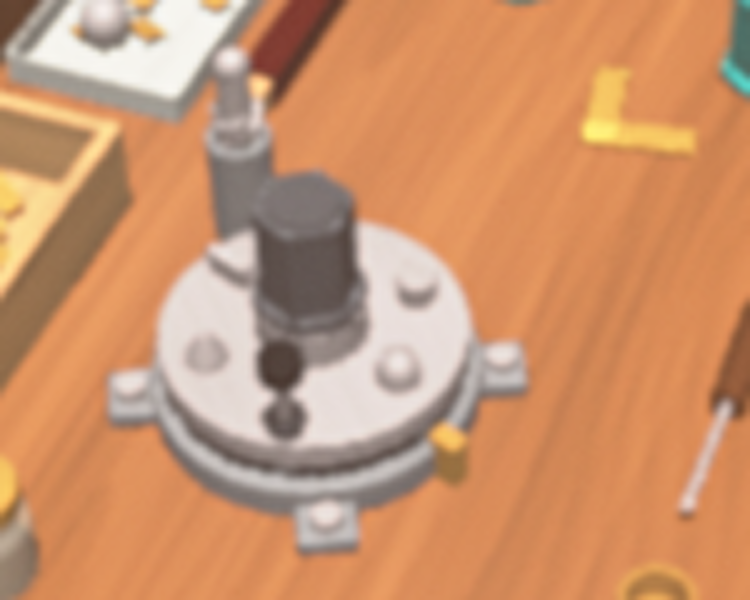

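View pics/sF.png

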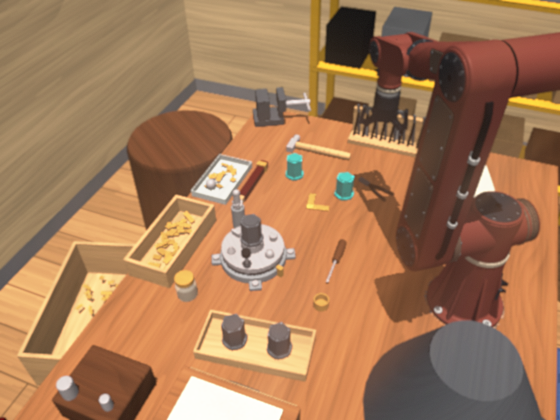

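Run:
```python
import cv2,numpy as np
a=cv2.imread('pics/side0.png'); b=cv2.imread('pics/sF.png')
x0,x1,y0,y1=232,272,205,262
A=[cv2.resize(i[y0:y1,x0:x1],None,fx=9.5,fy=9.5,interpolation=cv2.INTER_CUBIC) for i in (a,b)]
im=np.hstack(A)
im=cv2.convertScaleAbs(im,alpha=1.3)
for y in range(y0,y1,5): cv2.putText(im,str(y),(0,int((y-y0+.5)*9.5)),0,.35,(255,0,0),1); cv2.line(im,(0,int((y-y0+.5)*9.5)),(im.shape[1],int((y-y0+.5)*9.5)),(255,0,0),1)
cv2.imwrite('pics/seat.png',im)
for n,i in (('0',a),('F',b)):
  for c in (250,254,258): print(n,c,i[236:260,c].max(1))
```

```text
0 250 [142 144 164 184 162 144 168 211 225 226 225 205 166 143 140 140 152 186
 215 219 205 191 187 183]
0 254 [180 190 177 152 136 155 198 224 225 225 220 190 156 141 140 141 153 189
 220 225 224 224 224 223]
0 258 [217 212 210 215 223 224 225 224 224 204 166 140 135 134 138 158 191 220
 224 224 224 223 223 223]
F 250 [ 96  96  97  95  96  96  97 109 126 116 113 134 140 128 120 112 104 112
 135 158 186 220 232 228]
F 254 [ 96  96  96  97  96  97 105 121 121 109 128 157 158 152 150 149 161 197
 227 233 232 231 231 231]
F 258 [ 91  92  91  94  97 104 111 110 104 119 140 147 145 144 149 172 207 227
 231 231 230 231 232 232]
```

View pics/seat.png

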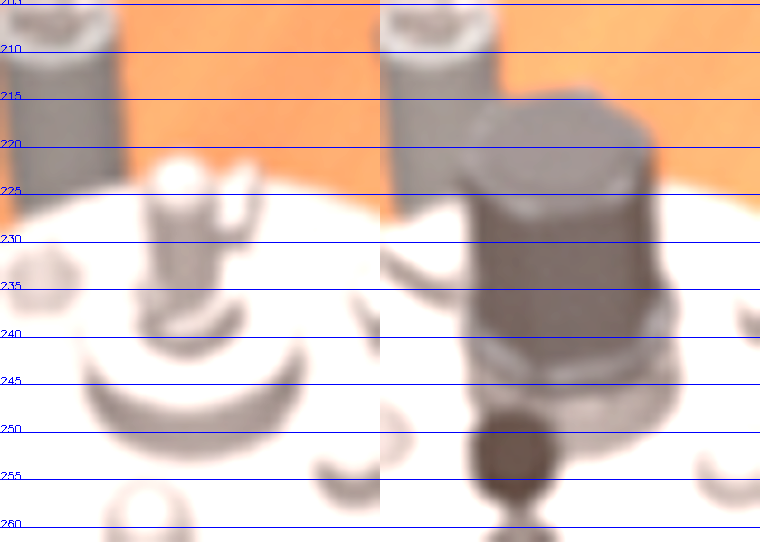

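Run:
```python
import cv2,numpy as np
b=cv2.imread('pics/sF.png'); im=cv2.resize(b[170:290,200:320],None,fx=6,fy=6,interpolation=cv2.INTER_CUBIC); cv2.imwrite('pics/s14c.png',im)
R=[]
for n in ('s8','s9','s10','s11','s12','s13','s14c'):
    i=cv2.imread(f'pics/{n}.png')[380:500,230:400]; i=cv2.convertScaleAbs(i,alpha=1.6)
    for r in range(0,120,20): cv2.line(i,(0,r),(170,r),(255,0,0),1)
    R.append(i)
R.append(R[0]*0)
im=np.vstack([np.hstack(R[:4]),np.hstack(R[4:])]); cv2.imwrite('pics/cmp2.png',cv2.resize(im,(800,int(800*im.shape[0]/im.shape[1]))))
```

```text
(no output)
```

View pics/cmp2.png

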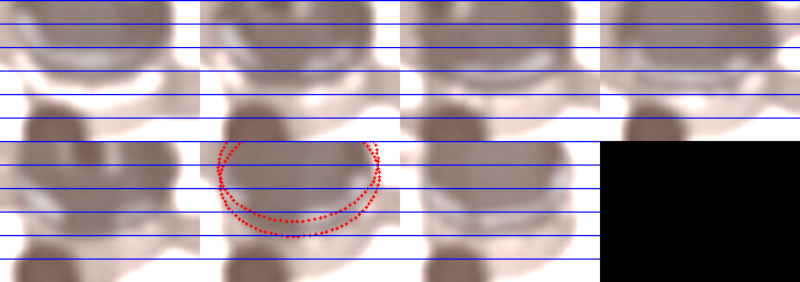

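Run:
```python
from h import *
for n in ('s10','s11','s12','s13','s14c'):
    im=cv2.imread(f'pics/{n}.png')
    for x in (290,310,330,345): print(n,x,[int(v) for v in im[430:476:3,x-4:x+4].mean((1,2))])
t=snap('top')
a=cv2.convertScaleAbs(cv2.resize(t['color'][160:205,200:245,::-1],None,fx=13,fy=13,interpolation=cv2.INTER_CUBIC),alpha=1.7,beta=10); cv2.imwrite('pics/nt.png',a)
plan(.6198,.0579,.25,77)
```

```text
s10 290 [82, 89, 100, 108, 109, 103, 96, 92, 99, 113, 129, 138, 135, 122, 103, 87]
s10 310 [83, 85, 91, 97, 103, 104, 100, 93, 93, 100, 117, 133, 142, 140, 136, 131]
s10 330 [91, 98, 107, 112, 112, 105, 98, 94, 99, 111, 128, 139, 146, 144, 141, 139]
s10 345 [116, 122, 122, 115, 105, 98, 99, 109, 123, 134, 141, 140, 139, 137, 136, 135]
s11 290 [84, 87, 94, 102, 109, 112, 109, 102, 103, 111, 125, 137, 137, 125, 106, 90]
s11 310 [84, 85, 92, 101, 112, 118, 118, 109, 111, 121, 142, 163, 174, 167, 156, 147]
s11 330 [83, 85, 92, 98, 105, 108, 107, 103, 106, 114, 126, 134, 140, 140, 139, 138]
s11 345 [103, 112, 117, 115, 111, 104, 102, 103, 109, 115, 123, 128, 133, 135, 137, 137]
s12 290 [77, 78, 79, 81, 81, 79, 78, 77, 78, 82, 90, 99, 104, 104, 100, 94]
s12 310 [78, 78, 77, 78, 78, 77, 77, 77, 79, 82, 91, 100, 110, 116, 121, 122]
s12 330 [78, 80, 84, 87, 91, 93, 94, 93, 97, 105, 116, 124, 129, 129, 128, 127]
s12 345 [89, 95, 101, 104, 103, 98, 98, 102, 112, 122, 132, 136, 138, 137, 136, 135]
s13 290 [77, 76, 76, 76, 76, 77, 76, 75, 78, 83, 88, 92, 92, 88, 81, 75]
s13 310 [77, 78, 79, 79, 81, 82, 83, 79, 80, 82, 88, 100, 110, 114, 118, 118]
s13 330 [86, 91, 102, 111, 118, 102, 113, 103, 102, 105, 117, 134, 143, 141, 139, 136]
s13 345 [91, 97, 103, 103, 95, 97, 94, 96, 94, 115, 126, 130, 134, 134, 134, 133]
s14c 290 [84, 84, 88, 92, 97, 100, 99, 96, 95, 98, 105, 114, 114, 107, 95, 84]
s14c 310 [86, 87, 93, 102, 113, 121, 121, 113, 107, 106, 114, 128, 139, 142, 142, 139]
s14c 330 [89, 94, 103, 110, 115, 115, 109, 101, 102, 110, 124, 137, 146, 145, 143, 140]
s14c 345 [94, 100, 105, 107, 104, 99, 97, 99, 108, 118, 128, 133, 137, 137, 137, 137]
t 54.25 pos [ 0.3514 -0.3459  0.2482] yaw 97.99 tilt [ 0.009  0.005 -1.   ] F [-0.2  0.5 -0.3] Mz [ 0.    0.03 -0.01] w 0.0848 q6 -1.068
d tool [0.3626 0.3219 0.0026] turn(rad) 0.3663
```

View pics/nt.png

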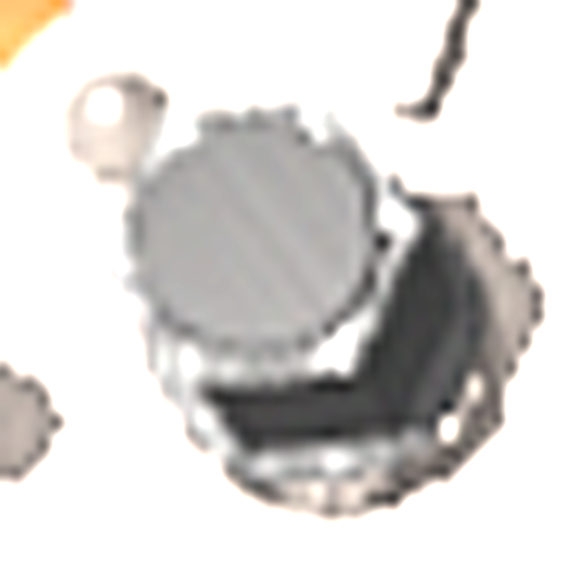

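Request:
apply_moves([
  [0.016, 0.014, 0, 0, 0.085],
  [0.033, 0.0293, 0, 0, 0.085],
  [0.033, 0.0293, 0, 0, 0.085],
  [0.033, 0.0293, 0, 0, 0.085],
  [0.033, 0.0293, 0, 0, 0.085],
  [0.033, 0.0293, 0, 0, 0.085],
  [0.033, 0.0293, 0, 0, 0.085],
  [0.033, 0.0293, 0, 0, 0.085],
])

```text
time: 55.05
position: [0.5346, -0.0677, 0.2511]
eef_rot: [0.655, 0.756, 0.005, 0.002]
wrist_force: [1.3, -0.2, -0.2]
width: 0.0853
```

Request:
apply_moves([
  [0.033, 0.0293, 0, 0, 0.085],
  [0.033, 0.0293, 0, 0, 0.085],
  [0.033, 0.0293, 0, 0, 0.085],
  [0.0166, 0.0147, 0, 0, 0.085],
  [0, 0, 0, 0.07, 0.085],
  [0, 0, 0, 0, 0.085],
  [0, 0, 0, 0, 0.085],
])

```text
time: 55.75
position: [0.6189, 0.0587, 0.252]
eef_rot: [0.681, 0.732, 0.004, 0.001]
wrist_force: [-0.6, 0.1, 0.1]
width: 0.0853
```

Run:
```python
from h import *
plan(.6200,.0579,.146,94)
```

```text
t 55.75 pos [0.6189 0.0587 0.252 ] yaw 94.16 tilt [ 0.008  0.005 -1.   ] F [-0.6  0.1  0.1] Mz [-0.03  0.01  0.02] w 0.0853 q6 -0.094
d tool [-0.0013  0.0002  0.106 ] turn(rad) 0.0028
```

Request:
apply_moves([
  [-0.001, 0, 0.02, 0, 0.085],
  [0, 0, 0.03, 0, 0.085],
  [0, 0, 0.03, 0, 0.085],
  [0, 0, 0.016, 0, 0.085],
  [0, 0, 0.008, 0, 0.08],
  [0, 0, 0, 0, 0.07],
  [0, 0, 0, 0, 0.062],
  [0, 0, 0, 0, 0.056],
], grip_force=40)

```text
time: 56.55
position: [0.6214, 0.0568, 0.1502]
eef_rot: [0.682, 0.731, 0.005, 0.003]
wrist_force: [-0.8, 1.1, 0.8]
width: 0.0558
```

Request:
apply_moves([
  [0, 0, 0, 0, 0.05],
  [0, 0, 0, 0, 0.045],
  [0, 0, 0, 0, 0.045],
  [0, 0, 0, 0, 0.045],
])

```text
time: 56.95
position: [0.6199, 0.0567, 0.1504]
eef_rot: [0.681, 0.732, 0.004, 0.002]
wrist_force: [-5.0, 0.1, 6.1]
width: 0.0514
```

Run:
```python
from h import *
plan(.6200,.0579,.146,94)
s=snap('side')
im=cv2.resize(s['color'][170:290,200:320,::-1],None,fx=6,fy=6,interpolation=cv2.INTER_CUBIC)
cv2.imwrite('pics/s21.png',im)
```

```text
t 56.95 pos [0.6199 0.0567 0.1504] yaw 94.08 tilt [ 0.008  0.003 -1.   ] F [-5.   0.1  6.1] Mz [-0.18  0.86  0.28] w 0.0514 q6 -0.096
d tool [0.0012 0.0001 0.0044] turn(rad) 0.0014
```

View pics/s21.png

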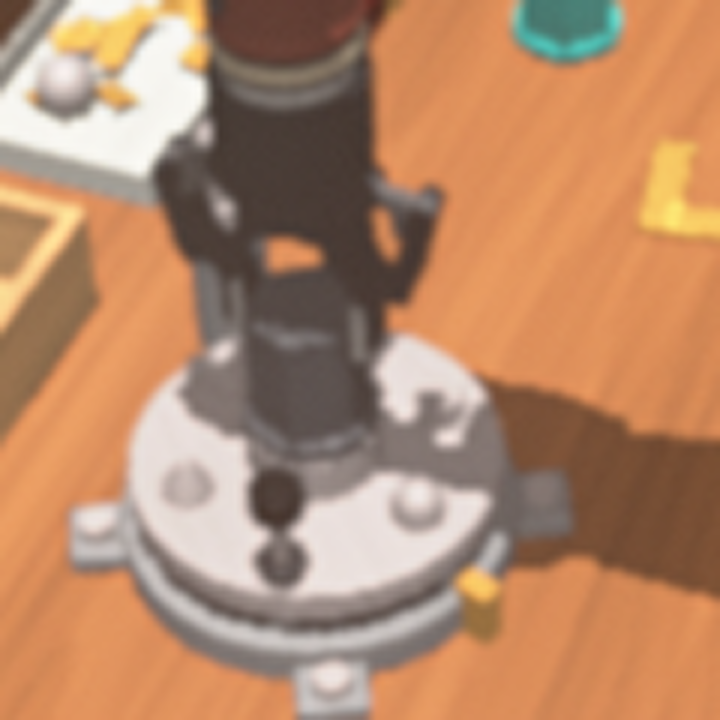

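Request:
apply_moves([
  [0, 0, 0.0003, 0.05, 0.045],
  [0, 0, 0.0003, 0.05, 0.045],
  [0, 0, 0, 0, 0.045],
])

```text
time: 57.3
position: [0.62, 0.0557, 0.1505]
eef_rot: [0.714, 0.7, 0.002, 0.003]
wrist_force: [-6.0, -2.7, 8.6]
width: 0.0518
```

Run:
```python
from h import *
plan(.6200,.0579,.146,94)
```

```text
t 57.3 pos [0.62   0.0557 0.1505] yaw 88.87 tilt [ 0.008 -0.002 -1.   ] F [-6.  -2.7  8.6] Mz [-0.6   1.03  2.28] w 0.0518 q6 -0.002
d tool [ 0.0022 -0.      0.0045] turn(rad) -0.0895
```

Request:
apply_moves([
  [0, 0, 0, 0.05, 0.045],
  [0, 0, 0, 0.05, 0.045],
  [0, 0, 0, 0, 0.045],
])

```text
time: 57.6
position: [0.6197, 0.0532, 0.1507]
eef_rot: [0.748, 0.664, 0.0, 0.005]
wrist_force: [-8.6, -9.2, 10.1]
width: 0.0514
```

Run:
```python
from h import *
plan(.6200,.0579,.146,94)
s=snap('side')
im=cv2.resize(s['color'][170:290,200:320,::-1],None,fx=6,fy=6,interpolation=cv2.INTER_CUBIC)
cv2.imwrite('pics/s22.png',im)
```

```text
t 57.6 pos [0.6197 0.0532 0.1507] yaw 83.25 tilt [ 0.007 -0.007 -1.   ] F [-8.6 -9.2 10.1] Mz [-1.78  1.1   2.54] w 0.0514 q6 0.097
d tool [ 0.0048 -0.0003  0.0047] turn(rad) -0.1877
```

View pics/s22.png

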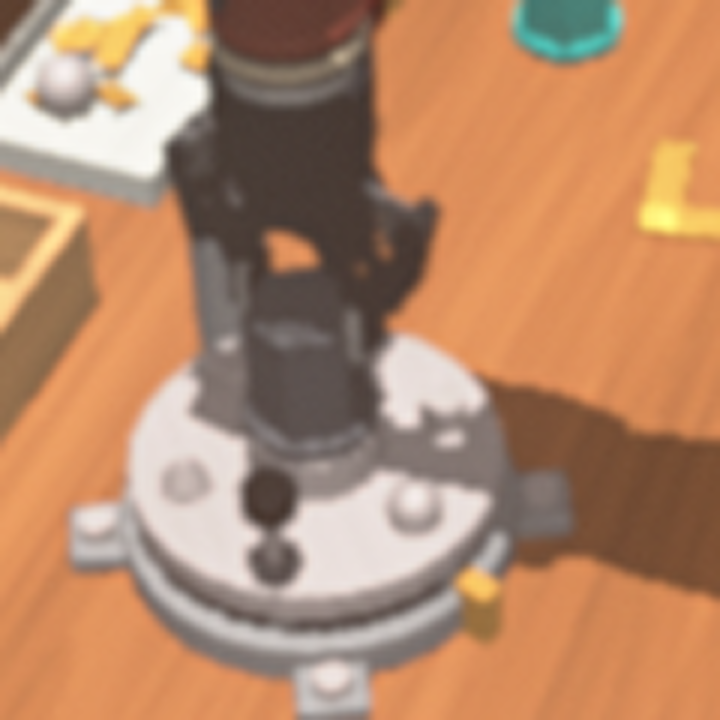

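Request:
apply_moves([
  [0, 0, 0, -0.05, 0.045],
  [0, 0, 0, -0.03, 0.052],
  [0, 0, 0, 0, 0.06],
  [0, 0, 0, 0, 0.072],
  [0, 0, 0, 0, 0.085],
  [0, 0, -0.02, 0, 0.085],
  [0, 0, -0.03, 0, 0.085],
  [0, 0, -0.04, 0, 0.085],
])

```text
time: 58.45
position: [0.618, 0.057, 0.236]
eef_rot: [0.725, 0.689, 0.003, -0.001]
wrist_force: [0.7, 0.4, 0.0]
width: 0.0853
```

Run:
```python
from h import *
plan(.35,-.35,.245)
s=snap('side')
im=cv2.resize(s['color'][170:290,200:320,::-1],None,fx=6,fy=6,interpolation=cv2.INTER_CUBIC)
cv2.imwrite('pics/s23.png',im)
```

```text
t 58.45 pos [0.618 0.057 0.236] yaw 87.11 tilt [ 0.004  0.005 -1.   ] F [0.7 0.4 0. ] Mz [-0.04  0.    0.  ] w 0.0853 q6 0.025
d tool [-0.4199 -0.2471 -0.012 ] turn(rad) None
```

View pics/s23.png

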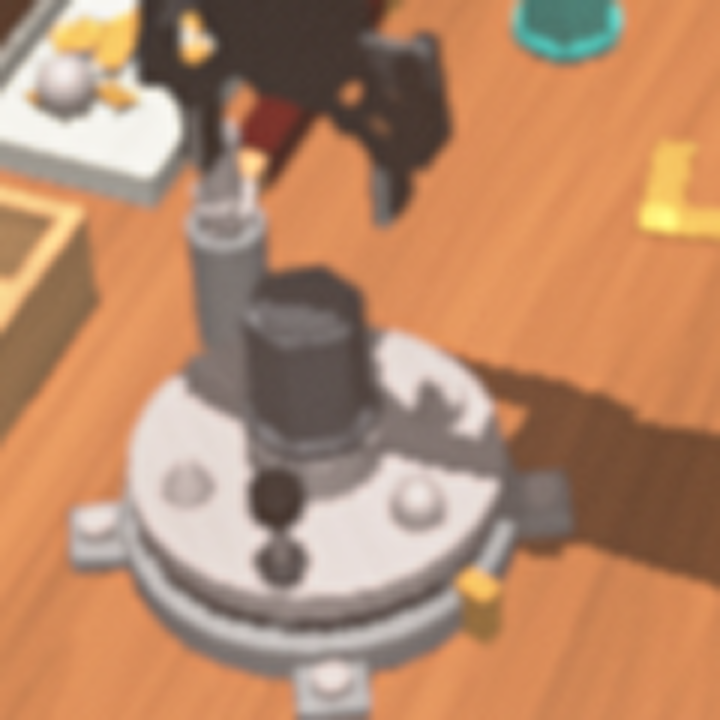

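Request:
apply_moves([
  [0, 0.0015, 0.02, 0, 0.085],
  [0, 0, 0.03, 0, 0.085],
  [0, 0, 0.026, 0, 0.085],
  [0, 0, 0.01, 0, 0.085],
  [0, 0, 0, 0, 0.07],
  [0, 0, 0, 0, 0.06],
  [0, 0, 0, 0, 0.05],
  [0, 0, 0, 0, 0.045],
], grip_force=20)

```text
time: 59.3
position: [0.6199, 0.057, 0.1531]
eef_rot: [0.724, 0.69, 0.003, -0.0]
wrist_force: [-6.1, 0.2, 3.2]
width: 0.0546
```

Request:
apply_moves([
  [0, 0, 0, 0, 0.045],
  [0, 0, 0, 0, 0.045],
])

```text
time: 59.5
position: [0.6199, 0.057, 0.1531]
eef_rot: [0.724, 0.69, 0.003, -0.0]
wrist_force: [-7.8, 0.2, 3.2]
width: 0.0542
```

Run:
```python
from h import *
plan(.6198,.0579,.146)
```

```text
t 59.5 pos [0.6199 0.057  0.1531] yaw 87.2 tilt [ 0.004  0.004 -1.   ] F [-7.8  0.2  3.2] Mz [0.08 1.3  0.37] w 0.0542 q6 0.024
d tool [ 0.0008 -0.0002  0.0071] turn(rad) None
```

Request:
apply_moves([
  [0, 0, 0, 0.04, 0.045],
  [0, 0, 0, 0, 0.045],
  [0, 0, 0, 0, 0.056],
  [0, 0, 0, 0, 0.07],
  [0, 0, 0, 0, 0.085],
  [0, 0, -0.02, 0, 0.085],
  [0, 0, -0.03, 0, 0.085],
  [0, 0, -0.04, 0, 0.085],
])

```text
time: 60.3
position: [0.6203, 0.0565, 0.2413]
eef_rot: [0.738, 0.674, 0.004, 0.0]
wrist_force: [0.2, -1.0, 0.1]
width: 0.0849
```

Run:
```python
from h import *
plan(.35,-.35,.245)
```

```text
t 60.3 pos [0.6203 0.0565 0.2413] yaw 84.8 tilt [ 0.006  0.005 -1.   ] F [ 0.2 -1.   0.1] Mz [-0.   -0.02  0.02] w 0.0849 q6 0.065
d tool [-0.4293 -0.2323 -0.0073] turn(rad) None
```

Request:
apply_moves([
  [-0.02, -0.011, -0.005, 0, 0.085],
  [-0.04, -0.0216, 0, 0, 0.085],
  [-0.04, -0.0216, 0, 0, 0.085],
  [-0.04, -0.0216, 0, 0, 0.085],
  [-0.04, -0.0216, 0, 0, 0.085],
  [-0.04, -0.0216, 0, 0, 0.085],
  [-0.04, -0.0216, 0, 0, 0.085],
  [-0.04, -0.0216, 0, 0, 0.085],
])

```text
time: 61.1
position: [0.432, -0.2296, 0.2453]
eef_rot: [0.738, 0.674, 0.005, 0.003]
wrist_force: [0.5, 0.5, -0.8]
width: 0.0849
```

Request:
apply_moves([
  [-0.04, -0.0216, 0, 0, 0.085],
  [-0.04, -0.0216, 0, 0, 0.085],
  [-0.03, -0.016, 0, 0, 0.085],
  [-0.02, -0.011, 0, 0, 0.085],
  [0, 0, 0, 0, 0.085],
  [0, 0, 0, 0, 0.085],
])

```text
time: 61.7
position: [0.3509, -0.3514, 0.2434]
eef_rot: [0.739, 0.674, 0.005, 0.002]
wrist_force: [-0.5, -0.7, 0.3]
width: 0.0849
```

Run:
```python
from h import *
plan()
s=snap('side','sG.png'); t=snap('top','tG.png')
a=cv2.convertScaleAbs(cv2.resize(t['color'][160:205,200:245,::-1],None,fx=8,fy=8,interpolation=cv2.INTER_CUBIC),alpha=1.7,beta=10)
b=cv2.resize(s['color'][180:360,190:340,::-1],None,fx=3,fy=3,interpolation=cv2.INTER_CUBIC)
h=max(a.shape[0],b.shape[0]); c=np.zeros((h,a.shape[1]+b.shape[1],3),np.uint8); c[:a.shape[0],:a.shape[1]]=a; c[:b.shape[0],a.shape[1]:]=b
cv2.imwrite('pics/G.png',c)
A=cv2.imread('pics/top0.png').astype(int); d=np.abs(A-t['color'][:,:,::-1].astype(int)).max(2)
for n,(x0,x1,y0,y1) in dict(hammer=(418,455,148,242),post=(290,385,130,148),jar=(142,172,130,160),cap=(180,203,272,293),awl=(218,288,270,286),corner=(322,356,208,246),tray=(90,158,180,300),tq1=(365,400,162,195),tq2=(354,388,236,268),pliers=(372,408,262,314)).items(): print(n,(d[y0:y1,x0:x1]>60).sum())
```

```text
t 61.7 pos [ 0.3509 -0.3514  0.2434] yaw 84.73 tilt [ 0.01   0.003 -1.   ] F [-0.5 -0.7  0.3] Mz [-0.01 -0.03  0.04] w 0.0849 q6 -0.845
d tool [0. 0. 0.] turn(rad) None
hammer 15
post 0
jar 0
cap 0
awl 0
corner 3
tray 1415
tq1 0
tq2 36
pliers 872
```

View pics/G.png

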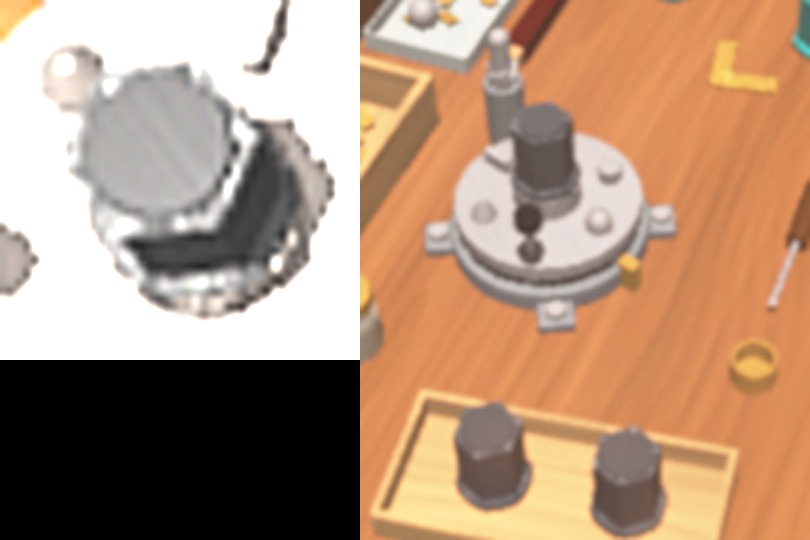

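View pics/tG.png

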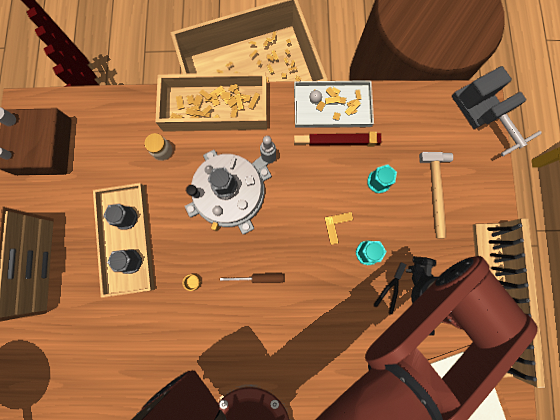

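Run:
```python
from h import *
print(manip.hand_in())
```

```text
the job is handed in; nothing more can be done
None
```

The turret is indexed and locked, and I handed the job in after about 62 s of robot time; no verdict is given.

**Turret:** I lifted the plunger by its knob, turned the head one station anticlockwise and let the pin drop into the next notch. The domed stake now stands at the brass mark. In both views the knob sits at its home height within measuring error, and it came back to the same place after each tightening.

**Lock nut:** The first nut I tried, the one nearest the turret, fits. It rested about 23 to 28 mm above the seat and sank about 23 mm in step with the turning. It then turned no further under 2.5 to 4 N m, and the head moved a little with it in the play of the lock, so I take it to bear on the hub.

**Other nuts:** I found three dark nuts in all. The other two stand upright in the tray. The last top view shows the tools and other pieces where they were. The pliers lay in the arm's shadow in the final image comparison, but they were still in place by eye and the arm never came near them.

**Checks that were weaker or disagreed:**
- **Seat gap:** the side picture alone puts the flange 0 to 5 mm above the seat, because the camera is too coarse. I relied on the torque and on the head moving with the nut.
- **Tightening:** part of one tightening turn left the nut no lower, so I could not fully account for it; the fingers may have slipped on the hexagon. When I regripped it firmly afterwards, the nut itself did not seem to turn.
- **Tool tilt:** the tool ran into the last joint's limit once and tilted about 3.5 degrees. I levelled it before the nut went on the stud.

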